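# Load the spectrometer's sample magazine under a locked-off toggle

## Task

Before any sample leaves the bench, make the spectrometer safe: lift the collar of its locking toggle, flip the toggle over to safe (the round mark) and let the collar drop home. Then set every sample in the magazine, stem up and fully down, wide ones in the wide pockets and slim ones in the slim pockets, and when all are in, lift the collar again, flip the toggle back to run (the bar mark) and leave the collar home. Leave the jar, the notebook and the brush alone.

Things in the scene. Friction and masses are not known exactly. Their poses are not given: they have to be found in the camera images.
- wide_a: wide metal sample: a steel disc 44 mm across and 14 mm thick with a bare aluminium stem 18 mm across standing 28 mm up from its middle (42 mm tall in all), about 160 g, standing loose on the bench, stem up; origin at the centre of its underside, z up the stem. Absent in some starts.
- wide_b: wide metal sample: a steel disc 44 mm across and 14 mm thick with a bare aluminium stem 18 mm across standing 28 mm up from its middle (42 mm tall in all), about 160 g, standing loose on the bench, stem up; origin at the centre of its underside, z up the stem. Absent in some starts.
- wide_c: wide metal sample: a steel disc 44 mm across and 14 mm thick with a bare aluminium stem 18 mm across standing 28 mm up from its middle (42 mm tall in all), about 160 g, standing loose on the bench, stem up; origin at the centre of its underside, z up the stem. Absent in some starts.
- slim_a: slim metal sample: a steel disc 32 mm across and 14 mm thick with a bare aluminium stem 18 mm across standing 28 mm up from its middle (42 mm tall in all), about 100 g, standing loose on the bench, stem up; origin at the centre of its underside, z up the stem. Absent in some starts.
- slim_b: slim metal sample: a steel disc 32 mm across and 14 mm thick with a bare aluminium stem 18 mm across standing 28 mm up from its middle (42 mm tall in all), about 100 g, standing loose on the bench, stem up; origin at the centre of its underside, z up the stem. Absent in some starts.
- slim_c: slim metal sample: a steel disc 32 mm across and 14 mm thick with a bare aluminium stem 18 mm across standing 28 mm up from its middle (42 mm tall in all), about 100 g, standing loose on the bench, stem up; origin at the centre of its underside, z up the stem. Absent in some starts.
- magazine: the spectrometer's sample magazine: a dark steel block fixed to the bench, 140 (x) by 190 (y) by 24 mm high, with six round pockets 10 mm deep in its top: a row of three wide ones along y at x = +30 mm, a row of three slim ones at x = -36 mm; origin at the centre of its underside, z up
- magazine_hole0 (a point): centre of the mouth, level with the magazine's top (24 mm above the bench), of a round 50 mm pocket for a wide sample; 10 mm deep with a flat floor; z up
- magazine_hole1 (a point): centre of the mouth, level with the magazine's top (24 mm above the bench), of a round 50 mm pocket for a wide sample; 10 mm deep with a flat floor; z up
- magazine_hole2 (a point): centre of the mouth, level with the magazine's top (24 mm above the bench), of a round 50 mm pocket for a wide sample; 10 mm deep with a flat floor; z up
- magazine_hole3 (a point): centre of the mouth, level with the magazine's top (24 mm above the bench), of a round 38 mm pocket for a slim sample; 10 mm deep with a flat floor; z up
- magazine_hole4 (a point): centre of the mouth, level with the magazine's top (24 mm above the bench), of a round 38 mm pocket for a slim sample; 10 mm deep with a flat floor; z up
- magazine_hole5 (a point): centre of the mouth, level with the magazine's top (24 mm above the bench), of a round 38 mm pocket for a slim sample; 10 mm deep with a flat floor; z up
- control: grey switch box fixed to the bench, 120 (x) by 90 (y) by 45 mm high, with the locking toggle on its top; origin at the centre of its underside, z up. The toggle swings in its x-z plane about its y axis. The end at -x has a white bar mark (run), the end at +x a white round mark (safe)
- toggle_pivot (a point): the toggle's pivot, on the hinge line, 35 mm above the bench, in the middle of the box
- lever (a joint): angle of the toggle, rad: 0 = run, leaning 0.4 rad from vertical to the box's -x (its start); 0.8 = safe, leaning 0.4 rad to the box's +x. It is a steel rod 8 mm thick ending in a 12 mm ball 88 mm from the pivot; a steel gate in the middle holds the collar's foot at either end, so it swings only while the collar is lifted at least 9 mm. It swings freely, with slight friction, and stays where it is left
- collar (a joint): how far the locking collar is lifted along the rod, m: 0 = home, 0.014 = fully lifted. A spring draws it home (3 N at rest, 5 N when lifted)
- collar_grip (a point): centre of the collar's round grooved aluminium grip, 24 mm across and 23 mm long along the rod, on the rod's axis 58.5 mm from the pivot when home (it moves with lift and swing); z along the rod, away from the pivot; y along the hinge. Under the grip is a foot 16 (along the swing) by 20 mm and 13 mm long, held at either end of the swing with 1.5 mm of play; the gate beneath is 20 mm wide along y and reaches 43 mm above the pivot
- jar: bystander: closed jar 56 mm across, 70 mm high; origin at the centre of its underside
- notebook: bystander: closed blue cloth-covered notebook 75 by 105 by 14 mm, lying flat; origin at the centre of its underside
- brush: bystander: electrode cleaning brush lying on the bench near the robot, along its own x axis
There are look-alikes about, which are no part of the job. What is shaped like the slim_c but black, orange or yellow is not meant.

How it is judged:
By the outcome, as a careful person would: the job done as asked, in the order asked, and still so for the second after the job is handed in, with the robot touching nothing.
Of wide_a, wide_b, wide_c, slim_a, slim_b, slim_c only 4 to 6 are there at a start; the rules pass over those that are not, and their reading is None.
At some moment in a run one of wide_a, wide_b, wide_c, slim_a, slim_b, slim_c may be knocked a few centimetres aside while the robot is not near it.
It also fails if it takes over 210 s, if anything falls off the work surface, if the arm or the gripper's body presses on something with over 40 N, if the wrist force passes 120 N, or if a joint passes its speed limit or range.

## Robot

A 6-joint arm with a two-finger parallel gripper is mounted at the origin on the work surface. World frame = base frame: x ahead of the robot, y to its left, z up, the work surface at z = 0. Lengths are in m, angles in rad, forces in N, time in s.
With the tool pointing down it reaches from about 0.325 to 0.85 m from the base axis. Payload 4.4 kg.
Tool frame: the origin (TCP) lies between the finger pads; the fingertips stand robot.tip_extent ahead of it and the grasp point (between the pads) is the TCP (robot.tip_extent is the distance from the TCP to the fingertips, in m); z points along the fingers, y is the line along which they close (so a half turn about z gives the same grasp; the last joint's range is limited). The gripper opens to 94 mm and grips with 3 to 60 N. Pads are 16 mm wide; open, the fingers measure 119 mm over their backs; the gripper's body (75 mm by 177 mm) begins 78 mm behind the grasp point.
Start: joints at [-1.329, 0.207, 1.542, -0, 1.393, -0.15], TCP at [0.22, -0.531, 0.224] pointing down, gripper open.
Joint ranges: [-2.73, 2.73], [-0.86, 2.22], [0.23, 2.46], [-1.11, 4.25], [0.08, 2.63], [-2.82, 2.82]. Speed limits (rad/s): [2.79, 2.79, 3.14, 3.14, 3.14, 3.14].

## Interface

Orientations are given as a 3x3 rotation matrix whose columns are the frame's x, y, z axes.
In Python, from cell import robot, eyes gives the robot as it stands.
- The arm moves only by the shell command python3 -m creep 'ROWS'. ROWS is JSON, a list of rows, each an object with "dp": the shift along the tool's x, y, z in mm, a list of three; "rotation": the turn, a rotation vector about the tool's x, y, z in degrees, a list of three; "gripper": the finger opening in mm, from 0 to 94. A call has 1 to 12 rows; each row shifts and turns the commanded pose from where the row before left it, along the tool's axes as they then stand; what a row does not reach is not made up. A row lasts 1/12 s, in which the tool goes at most 41.7 mm and 7.16 degrees, less where a joint would pass 70% of its speed; a pose out of reach is approached as far as the arm can. A call is refused whole if a number of a shift passes 41.7 or a number of a turn 7.16, either way. A call with a gripper value outside its range is refused whole. The fingers move at their own pace and stop on an object; the grip force is fixed at half the most. Time passes only in rows, so rows that do not move let the fingers close. It gives the time, the measured TCP pose, the force, the opening and the grip force at its end, in the units of the state.
- robot.state(): the state, without advancing time (a new reading comes with each control period).
- eyes.snapshot(name): name is "scene" or "top"; returns the picture (420x560x3 uint8, red, green, blue); there is no depth.
- eyes.camera_params(name): a dict with "camera_matrix" (3x3 intrinsics, pixels), "world_from_camera" (4x4, takes a point from camera to world coordinates). Camera axes: x right, y up, looking along -z (the intrinsics and any distortion apply to the point x, -y, -z); pixel columns grow to the right and rows downward; lengths in m; the calibration is good to about 2 mm. A picture is of the moment at which its call begins. camera_params takes no time and is no camera call.
- robot.sign_off(): hands the job in; it is judged then, once.
The state is a dict: "time": time; "q": joint angles; "joint_velocities": joint speeds; "tau": joint torques, N m; "eef_pos": TCP position; "orientation": TCP orientation; "contact_force": force on the tool from outside, world axes, zero at the start; "torque": the same for the moment, N m; "grip_width": finger opening in m; "grasp_force": force on a finger pad.
Only numpy, scipy, OpenCV 4.12 (cv2) and the standard library are available. Lean on these libraries where they do the work, as an engineer would, in place of code of your own. Each camera call takes 0.05 s, during which the arm holds its last target. There are 200 camera calls.

## Working session

There is one attempt and no reset: what is moved stays moved. The work goes in short steps, Python scripts to look and compute and a shell command to move; the robot and the scene stay as the last step left them, time stands still between calls to the robot, and variables do not carry over. Pictures are saved under pics/ and viewed, at most 14 in all, crops included, and the job is handed in when it is done.

```bash
mkdir -p pics; ls
python3 - <<'E'
from cell import robot, eyes
import cv2, numpy as np
np.set_printoptions(precision=4,suppress=True)
for n in("scene","top"):
    im=eyes.snapshot(n); cv2.imwrite(f"pics/{n}0.png",im[:,:,::-1])
    p=eyes.camera_params(n); print(n,{k:np.array(v) if not isinstance(v,str) else v for k,v in p.items()})
print(robot.tip_extent, robot.state())
E
```

```text
pics
scene {'camera_matrix': array([[402.9686,   0.    , 286.5044],
       [  0.    , 402.9686, 204.9105],
       [  0.    ,   0.    ,   1.    ]]), 'world_from_camera': array([[ 0.6286, -0.4645,  0.6238,  1.0302],
       [ 0.7777,  0.3685, -0.5092, -0.3846],
       [ 0.0066,  0.8053,  0.5929,  0.5244],
       [ 0.    ,  0.    ,  0.    ,  1.    ]])}
top {'camera_matrix': array([[444.0771,   0.    , 281.6856],
       [  0.    , 444.0771, 206.707 ],
       [  0.    ,   0.    ,   1.    ]]), 'world_from_camera': array([[-0.0951,  0.97  , -0.2238,  0.3261],
       [-0.9955, -0.0928,  0.0209,  0.0138],
       [-0.0005,  0.2248,  0.9744,  1.1293],
       [ 0.    ,  0.    ,  0.    ,  1.    ]])}
0.019 {'time': 0.1, 'q': array([-1.3295,  0.2073,  1.5428,  0.    ,  1.3935, -0.1505]), 'joint_velocities': array([-0.0003, -0.0027, -0.0034, -0.0007,  0.0023,  0.0003]), 'tau': array([  0.0007, -37.1863, -28.2291,   0.0701,   0.0312,  -0.    ]), 'eef_pos': array([ 0.2194, -0.5308,  0.2234]), 'orientation': array([[ 0.9242,  0.3818, -0.0005],
       [ 0.3818, -0.9242,  0.002 ],
       [ 0.0003, -0.002 , -1.    ]]), 'contact_force': array([-0.142 , -0.5639, -0.2466]), 'torque': array([0.0057, 0.032 , 0.0059]), 'grasp_force': 0.0, 'grip_width': 0.09392607736514191}
```

View pics/scene0.png

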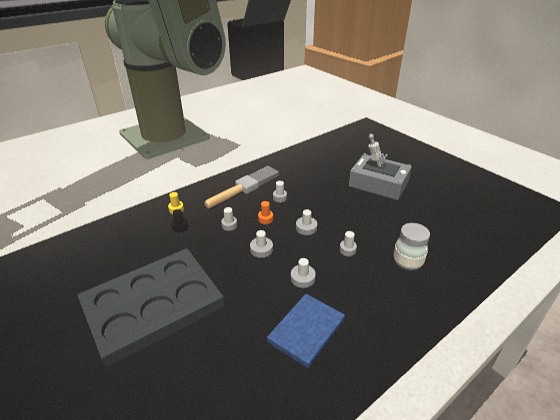

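View pics/top0.png

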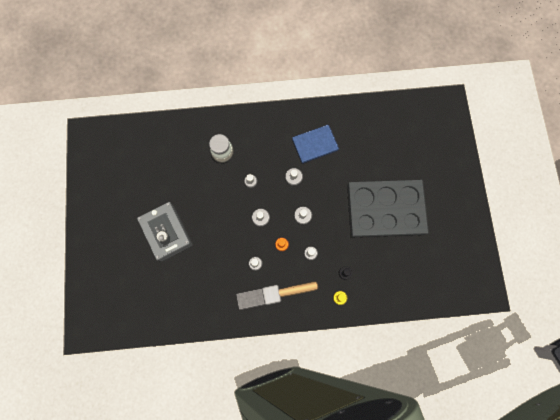

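The scene shows six samples: wide ones at top-view pixels (294,176), (261,217) and (303,215), and slim ones at (250,181), (255,264) and (311,253). The magazine is at (388,208). The switch box is at (163,231), with its bar mark at (171,248) and its round mark at (154,213).

```bash
cat > h.py <<'E'
from cell import robot, eyes
import cv2, numpy as np
np.set_printoptions(precision=4,suppress=True)
P={n:eyes.camera_params(n) for n in("scene","top")}
def ray(n,u,v):
    K=np.array(P[n]["camera_matrix"]);T=np.array(P[n]["world_from_camera"])
    d=np.array([(u-K[0,2])/K[0,0],-(v-K[1,2])/K[1,1],-1]); d=T[:3,:3]@d
    return T[:3,3],d/np.linalg.norm(d)
def plane(n,u,v,z):
    o,d=ray(n,u,v); return o+d*(z-o[2])/d[2]
def proj(n,p):
    K=np.array(P[n]["camera_matrix"]);T=np.array(P[n]["world_from_camera"])
    c=T[:3,:3].T@(np.asarray(p)-T[:3,3]); return np.array([K[0,0]*c[0]/-c[2]+K[0,2],K[1,1]*-c[1]/-c[2]+K[1,2]])
def tri(a,b):
    (o1,d1),(o2,d2)=ray("scene",*a),ray("top",*b)
    s=np.linalg.lstsq(np.c_[d1,-d2],o2-o1,rcond=None)[0]
    p,q=o1+s[0]*d1,o2+s[1]*d2; return (p+q)/2,np.linalg.norm(p-q)*1000
def blobs(im,lo,hi,amin,amax):
    m=cv2.inRange(im,np.array(lo),np.array(hi))
    n,l,s,c=cv2.connectedComponentsWithStats(m)
    return [(c[i].round(1),s[i,4]) for i in range(1,n) if amin<=s[i,4]<=amax]
def gray(im): 
    h=cv2.cvtColor(im,cv2.COLOR_RGB2HSV); return h
E
python3 - <<'E'
from h import *
s=eyes.snapshot("scene");t=eyes.snapshot("top")
np.save("s.npy",s);np.save("t.npy",t)
for n,im,box in(("s",s,(60,110,440,400)),("t",t,(70,110,450,310))):
    x0,y0,x1,y1=box; h=gray(im)
    for thr in(100,215):
        print(n,thr,[(c+[x0,y0],a) for c,a in blobs(h[y0:y1,x0:x1],(0,0,thr),(180,60,255),4,900)])
c=lambda im,x,y,w,k:cv2.resize(im[y:y+w,x:x+w,::-1],None,fx=k,fy=k,interpolation=cv2.INTER_CUBIC)
cv2.imwrite("pics/ctl.png",np.hstack([c(s,345,128,70,5.7142857),c(t,128,195,70,5.7142857)]))
cv2.imwrite("pics/mag.png",np.hstack([cv2.convertScaleAbs(c(s,75,240,150,8/3),alpha=2.5),cv2.convertScaleAbs(c(t,340,165,100,4),alpha=2.5)]))
E
```

```text
s 100 [(array([255.3, 178.3]), np.int32(513)), (array([279.4, 191.8]), np.int32(220)), (array([228.4, 219.3]), np.int32(263)), (array([306.1, 223.2]), np.int32(380)), (array([260.9, 244.5]), np.int32(445)), (array([348.2, 243.9]), np.int32(299)), (array([302.7, 273.6]), np.int32(529))]
s 215 [(array([374.6, 144.1]), np.int32(11)), (array([360.4, 161.2]), np.int32(18)), (array([402.9, 171.4]), np.int32(17)), (array([279. , 182.5]), np.int32(24)), (array([227.4, 209.5]), np.int32(34)), (array([306.4, 211.9]), np.int32(33)), (array([260.5, 232.8]), np.int32(41)), (array([349.1, 233.7]), np.int32(43)), (array([426. , 248.5]), np.int32(4)), (array([406.3, 256.7]), np.int32(6)), (array([303. , 261.3]), np.int32(54))]
t 100 [(array([104.1, 112.5]), np.int32(465)), (array([220.5, 147.4]), np.int32(502)), (array([293.6, 176. ]), np.int32(234)), (array([250.1, 180.3]), np.int32(132)), (array([355.5, 184.5]), np.int32(21)), (array([370.8, 197.4]), np.int32(5)), (array([386.2, 199.2]), np.int32(6)), (array([379.8, 199.2]), np.int32(4)), (array([391.1, 199.4]), np.int32(7)), (array([359.7, 205.8]
[... 420 characters left out ...]
55.1, 263. ]), np.int32(143)), (array([258.7, 296.9]), np.int32(708))]
t 215 [(array([ 99.5, 112.1]), np.int32(353)), (array([293.8, 172.3]), np.int32(37)), (array([249.3, 177.1]), np.int32(31)), (array([303.4, 211.8]), np.int32(44)), (array([153.8, 212.1]), np.int32(19)), (array([259.5, 213.9]), np.int32(39)), (array([296.2, 216.2]), np.int32(4)), (array([305. , 218.7]), np.int32(46)), (array([265.5, 219.2]), np.int32(13)), (array([256.2, 221.4]), np.int32(5)), (array([260.4, 223.2]), np.int32(5)), (array([161.5, 234.3]), np.int32(35)), (array([171. , 247.5]), np.int32(26)), (array([311.6, 251.8]), np.int32(63)), (array([255.4, 262.2]), np.int32(55)), (array([271.1, 294.3]), np.int32(189))]
```

View pics/ctl.png

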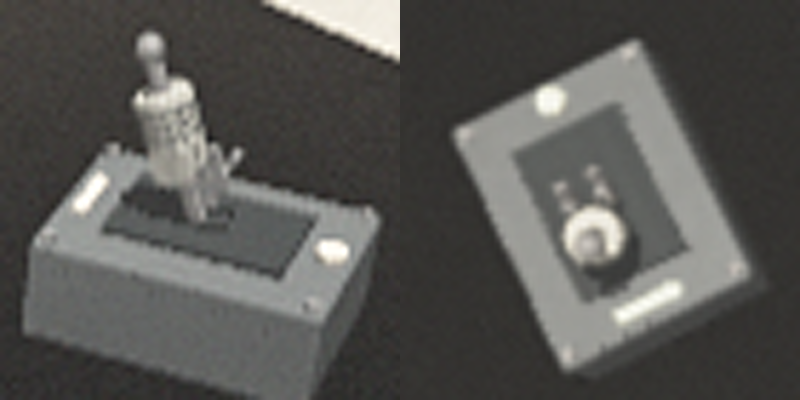

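View pics/mag.png

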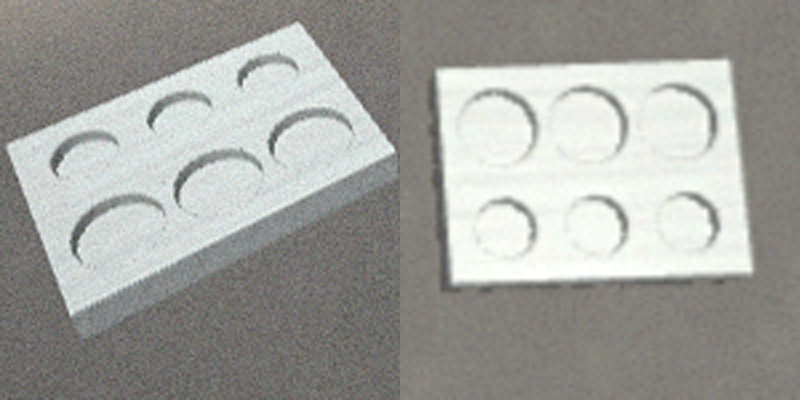

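The crops show the toggle leaning towards the bar (run), with the ball at scene pixel (371.4,136.2) and top pixel (161.3,237.5). Magazine and box corners are clear in both views.

Run:
```python
from h import *
def fit(S,T,L):
    Q=np.array([tri(a,b)[0] for a,b in zip(S,T)]); e=[tri(a,b)[1] for a,b in zip(S,T)]
    print("z",Q[:,2],"gap mm",np.array(e))
    L=np.array(L); c=Q.mean(0); A=Q[:,:2]-c[:2]
    th=np.arctan2((L[:,0]*A[:,1]-L[:,1]*A[:,0]).sum(),(L*A).sum())
    for z in (c[2],): pass
    Tt=np.array([plane("top",*b,c[2])[:2] for b in T]); Ss=np.array([plane("scene",*a,c[2])[:2] for a in S])
    print("c",c,"yaw deg",np.degrees(th),"top-only",Tt.mean(0),"scene-only",Ss.mean(0), "sizes",np.linalg.norm(Q[0]-Q[1]),np.linalg.norm(Q[1]-Q[2]))
    return c,th
print("MAG"); c,th=fit([(224.3,297.4),(102,358.5),(78,295.1),(187.1,248.6)],[(349,182.3),(422.3,180),(428,232.8),(352.8,236)],[(70,95),(70,-95),(-70,-95),(-70,95)])
R=np.array([[np.cos(th),-np.sin(th)],[np.sin(th),np.cos(th)]])
for i,(x,y) in enumerate([(30,-60),(30,0),(30,60),(-36,-60),(-36,0),(-36,60)]): print("hole nominal",i,c[:2]+R@np.array([x,y])/1000)
# measured pocket centres, from picture mag.png (top crop)
for u,v in [(497,127),(590,125),(680,122),(505,230),(597,226),(688,222)]: print(plane("top",340+(u-400)/4,165+v/4,c[2]))
print("BOX"); c,th=fit([(364.6,153.9),(350.25,171.4),(401.35,184.35),(411.5,165.6)],[(157.4,260.6),(188.9,244.5),(169.65,202),(137.6,217.75)],[(-60,45),(-60,-45),(60,-45),(60,45)])
a=tri((360.4,161.2),(171,247.5));b=tri((402.9,171.4),(153.8,212.1)); print("bar",a,"round",b,"mid",(a[0]+b[0])/2,"yaw",np.degrees(np.arctan2(*(b[0]-a[0])[[1,0]])))
ball=tri((371.4,136.2),(161.3,237.5)); print("ball",ball)
for z in(.035,):
    piv=np.array([*((a[0]+b[0])/2)[:2],.035]);u=np.array([np.cos(th),np.sin(th),0])
    pb=piv+.088*(-np.sin(.4)*u+np.cos(.4)*np.array([0,0,1])); print("pred ball",pb,proj("scene",pb),proj("top",pb))
print("SAMPLES")
for nm,sc,st,tc,tb in [("w1",(302.7,273.6),(303,261.3),(293.6,176),(293.8,172.3)),("w2",(260.9,244.5),(260.5,232.8),(302.7,214.8),(303.4,211.8)),("w3",(306.1,223.2),(306.4,211.9),(260.3,216.9),(259.5,213.9)),
 ("s1",(348.2,243.9),(349.1,233.7),(250.1,180.3),(249.3,177.1)),("s2",(228.4,219.3),(227.4,209.5),(310.6,252.7),(311.6,251.8)),("s3",(279.4,191.8),(279,182.5),(255.1,263),(255.4,262.2))]:
    print(nm,"top sil@8mm",plane("top",*tc,.008)[:2],"scene sil@14",plane("scene",*sc,.014)[:2],"stem tri",*tri(st,tb))
s=robot.state();print(s['time'])
```

```text
MAG
z [0.0188 0.0188 0.0189 0.0188] gap mm [4.0776 3.6736 3.666  3.2203]
c [ 0.554  -0.2796  0.0188] yaw deg -3.4390618051141875 top-only [ 0.5534 -0.2813] scene-only [ 0.555 -0.278] sizes 0.19101420189790003 0.13920950337625232
hole nominal 0 [ 0.5803 -0.3413]
hole nominal 1 [ 0.5839 -0.2814]
hole nominal 2 [ 0.5875 -0.2215]
hole nominal 3 [ 0.5145 -0.3373]
hole nominal 4 [ 0.5181 -0.2774]
hole nominal 5 [ 0.5217 -0.2175]
[ 0.5871 -0.2245  0.0188]
[ 0.5827 -0.2844  0.0188]
[ 0.5792 -0.3425  0.0188]
[ 0.5196 -0.2203  0.0188]
[ 0.5166 -0.279   0.0188]
[ 0.5136 -0.3371  0.0188]
BOX
z [0.0397 0.0357 0.0405 0.0424] gap mm [8.9788 4.6616 4.8572 4.0234]
c [0.5447 0.2914 0.0396] yaw deg 21.41706461546485 top-only [0.5428 0.2893] scene-only [0.5459 0.2948] sizes 0.08573171504395379 0.1197848330674955
bar (array([0.4992, 0.2713, 0.0457]), np.float64(1.7696331911227339)) round (array([0.592 , 0.3102, 0.0474]), np.float64(2.1380228358085027)) mid [0.5456 0.2907 0.0465] yaw 22.751260446704453
ball (array([0.5145, 0.2773, 0.1145]), np.float64(4.1959134901386115))
pred ball [0.5137 0.2782 0.1161] [370.5661 135.5248] [159.9974 237.1959]
SAMPLES
w1 top sil@8mm [ 0.6633 -0.0494] scene sil@14 [ 0.6669 -0.0505] stem tri [ 0.6637 -0.0487  0.0399] 0.8967450675055624
w2 top sil@8mm [ 0.5571 -0.0622] scene sil@14 [ 0.5609 -0.063 ] stem tri [ 0.5583 -0.0619  0.0404] 1.4626243990747958
w3 top sil@8mm [0.562  0.0472] scene sil@14 [0.5659 0.0457] stem tri [0.5632 0.0476 0.0401] 0.08066456430536058
s1 top sil@8mm [0.6624 0.0656] scene sil@14 [0.6623 0.0671] stem tri [0.6619 0.0658 0.0396] 0.774296999700313
s2 top sil@8mm [ 0.4578 -0.0717] scene sil@14 [ 0.458  -0.0698] stem tri [ 0.4568 -0.0708  0.0386] 2.863255672305409
s3 top sil@8mm [0.4452 0.0702] scene sil@14 [0.4448 0.0725] stem tri [0.4447 0.0692 0.0398] 3.618657405246914
0.2
```

Heights and the ball both agree with the text. The tool already has the box's yaw, about 22.4°. I'll write a delta helper next.

```bash
cat > go.py <<'E'
import sys
from h import *
from scipy.spatial.transform import Rotation as Ro
def delta(p,yaw,tilt=0,show=True):
    """tool x at yaw (deg), z down, then turned by tilt deg about tool y: shift (mm) in the present tool axes and turn"""
    s=robot.state();R=np.array(s['orientation'])
    T=Ro.from_euler('z',yaw,degrees=True).as_matrix()@np.diag([1,-1,-1])@Ro.from_euler('y',tilt,degrees=True).as_matrix()
    d=R.T@(np.array(p)-s['eef_pos'])*1000; r=np.degrees(Ro.from_matrix(R.T@T).as_rotvec())
    if show: print("t",round(s['time'],2),"pos",s['eef_pos'],"dp",d.round(1),"rot",r.round(2),"F",np.array(s['contact_force']).round(1),"w",round(s['grip_width']*1000,1),"g",round(s['grasp_force'],1))
    return d,r
PIV=np.array([.5455,.2908,.035]);BY=22.3
def rod(L,ang): # point at L along rod, ang deg from vertical towards box +x
    u=np.array([np.cos(np.radians(BY)),np.sin(np.radians(BY)),0]);a=np.radians(ang)
    return PIV+L*(np.sin(a)*u+np.cos(a)*np.array([0,0,1]))
E
python3 -c "
from go import *
print(rod(.135,-22.9)); delta(rod(.135,-22.9),BY,22.9); delta(rod(.135,-22.9),BY,0)
delta(rod(.135,-22.9)+[0,0,.05],BY,0)"
```

```text
[0.4969 0.2709 0.1594]
t 0.2 pos [ 0.2194 -0.531   0.2237] dp [ 562.6 -635.1   65.4] rot [-0.11 22.89  0.13] F [-0.1 -2.   0.3] w 94.1 g 0.0
t 0.2 pos [ 0.2194 -0.531   0.2237] dp [ 562.6 -635.1   65.4] rot [-0.08 -0.01  0.15] F [-0.1 -2.   0.3] w 94.1 g 0.0
t 0.2 pos [ 0.2194 -0.531   0.2237] dp [ 562.6 -635.1   15.4] rot [-0.08 -0.01  0.15] F [-0.1 -2.   0.3] w 94.1 g 0.0
```

```bash
python3 -m creep '[{"dp":[24,-27,0]},{"dp":[24,-27,0]},{"dp":[24,-27,0]},{"dp":[24,-27,0]},{"dp":[24,-27,0]},{"dp":[24,-27,0]},{"dp":[24,-27,0]},{"dp":[24,-27,0]},{"dp":[24,-27,0]},{"dp":[24,-27,0]},{"dp":[24,-27,0]},{"dp":[24,-27,0]}]'
python3 -c "
from go import *
delta(rod(.135,-22.9)+[0,0,.05],BY,0)"
```

```text
t 0.2 pos [ 0.2194 -0.531   0.2237] dp [ 562.6 -635.1   15.4] rot [-0.08 -0.01  0.15] F [-0.1 -2.   0.3] w 94.1 g 0.0validation failed for argument at $[0]...
```

```bash
python3 -m creep '[{"dp":[24,-27,0],"rotation":[0,0,0],"gripper":94},{"dp":[24,-27,0],"rotation":[0,0,0],"gripper":94},{"dp":[24,-27,0],"rotation":[0,0,0],"gripper":94},{"dp":[24,-27,0],"rotation":[0,0,0],"gripper":94},{"dp":[24,-27,0],"rotation":[0,0,0],"gripper":94},{"dp":[24,-27,0],"rotation":[0,0,0],"gripper":94},{"dp":[24,-27,0],"rotation":[0,0,0],"gripper":94},{"dp":[24,-27,0],"rotation":[0,0,0],"gripper":94},{"dp":[24,-27,0],"rotation":[0,0,0],"gripper":94},{"dp":[24,-27,0],"rotation":[0,0,0],"gripper":94},{"dp":[24,-27,0],"rotation":[0,0,0],"gripper":94},{"dp":[24,-27,0],"rotation":[0,0,0],"gripper":94}]'
python3 -c "
from go import *
delta(rod(.135,-22.9)+[0,0,.05],BY,0)"
```

```text
time: 1.2
eef_pos: [0.3621, -0.1203, 0.2245]
orientation: [[0.924, 0.381, 0.001], [0.381, -0.924, -0.0], [0.0, 0.001, -1.0]]
contact_force: [0.6, -0.8, -0.5]
grip_width: 0.0939
grasp_force: 0.0
t 1.2 pos [ 0.3621 -0.1203  0.2245] dp [ 273.8 -310.2   15.1] rot [ 0.03 -0.03  0.12] F [ 0.6 -0.8 -0.5] w 93.9 g 0.0
```

```bash
python3 -m creep '[{"dp":[25,-28,0],"rotation":[0,0,0],"gripper":94},{"dp":[25,-28,0],"rotation":[0,0,0],"gripper":94},{"dp":[25,-28,0],"rotation":[0,0,0],"gripper":94},{"dp":[25,-28,0],"rotation":[0,0,0],"gripper":94},{"dp":[25,-28,0],"rotation":[0,0,0],"gripper":94},{"dp":[25,-28,0],"rotation":[0,0,0],"gripper":94},{"dp":[25,-28,0],"rotation":[0,0,0],"gripper":94},{"dp":[25,-28,0],"rotation":[0,0,0],"gripper":94},{"dp":[25,-28,0],"rotation":[0,0,0],"gripper":94},{"dp":[25,-28,0],"rotation":[0,0,0],"gripper":94},{"dp":[24,-30,15],"rotation":[0,0,0],"gripper":94}]' >/dev/null
python3 -m creep '[{"dp":[0,0,0],"rotation":[0,5.7,0],"gripper":94},{"dp":[0,0,0],"rotation":[0,5.7,0],"gripper":94},{"dp":[0,0,0],"rotation":[0,5.7,0],"gripper":94},{"dp":[0,0,0],"rotation":[0,5.8,0],"gripper":94},{"dp":[0,0,0],"rotation":[0,0,0],"gripper":70}]'
python3 -c "
from go import *
delta(rod(.135,-22.9),BY,22.9)
s=eyes.snapshot('scene');t=eyes.snapshot('top')
c=lambda im,x,y,w,k:cv2.resize(im[y:y+w,x:x+w,::-1],None,fx=k,fy=k,interpolation=cv2.INTER_CUBIC)
cv2.imwrite('pics/a1.png',np.hstack([c(s,320,80,100,4),c(t,110,185,100,4)]))"
```

```text
time: 2.53
eef_pos: [0.4905, 0.2675, 0.204]
orientation: [[0.854, 0.383, 0.351], [0.354, -0.924, 0.146], [0.381, -0.001, -0.925]]
contact_force: [-1.2, -0.3, -1.6]
grip_width: 0.0904
grasp_force: 0.0
t 2.53 pos [0.4905 0.2675 0.204 ] dp [-10.3  -0.7  44. ] rot [-0.11  0.52  0.17] F [-1.2 -0.3 -1.6] w 90.4 g 0.0
```

View pics/a1.png

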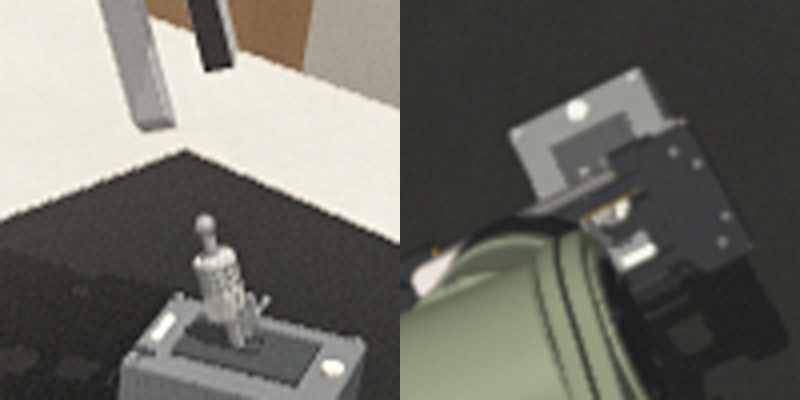

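The fingers straddle the toggle in its swing plane. I'll descend along the rod.

```bash
python3 -m creep '[{"dp":[-5,0,20],"rotation":[0,0.5,0],"gripper":60},{"dp":[-5,-1,24],"rotation":[0,0,0],"gripper":60},{"dp":[0,0,18],"rotation":[0,0,0],"gripper":60},{"dp":[0,0,18],"rotation":[0,0,0],"gripper":50},{"dp":[0,0,18],"rotation":[0,0,0],"gripper":50},{"dp":[0,0,18],"rotation":[0,0,0],"gripper":50},{"dp":[0,0,0],"rotation":[0,0,0],"gripper":50}]'
python3 -c "
from go import *
delta(rod(.062,-22.9),BY,22.9)
s=eyes.snapshot('scene');t=eyes.snapshot('top')
c=lambda im,x,y,w,k:cv2.resize(im[y:y+w,x:x+w,::-1],None,fx=k,fy=k,interpolation=cv2.INTER_CUBIC)
cv2.imwrite('pics/a2.png',np.hstack([c(s,340,100,80,5),c(t,120,185,80,5)]))"
```

```text
time: 3.22
eef_pos: [0.5317, 0.2841, 0.0968]
orientation: [[0.85, 0.381, 0.363], [0.351, -0.924, 0.15], [0.393, -0.0, -0.919]]
contact_force: [-1.2, -0.4, 0.3]
grip_width: 0.0499
grasp_force: 0.0
t 3.22 pos [0.5317 0.2841 0.0968] dp [-9.9 -1.   0.8] rot [-0.05 -0.25  0.1 ] F [-1.2 -0.4  0.3] w 49.9 g 0.0
```

View pics/a2.png

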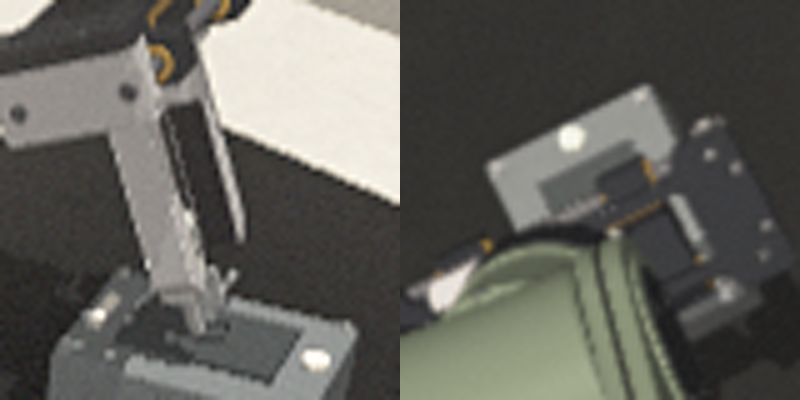

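The fingers are level with the collar but about 10 mm to the +x side. I'll correct that and let it settle.

```bash
python3 -m creep '[{"dp":[-5,0,0],"rotation":[0,0,0],"gripper":50},{"dp":[-5,-1,0],"rotation":[0,-0.3,0],"gripper":50},{"dp":[0,0,0],"rotation":[0,0,0],"gripper":50},{"dp":[0,0,0],"rotation":[0,0,0],"gripper":50}]'
python3 -c "
from go import *
delta(rod(.062,-22.9),BY,22.9)"
```

```text
time: 3.65
eef_pos: [0.5214, 0.2815, 0.0958]
orientation: [[0.85, 0.382, 0.363], [0.351, -0.924, 0.15], [0.393, 0.0, -0.919]]
contact_force: [0.5, 0.1, -0.7]
grip_width: 0.0501
grasp_force: 0.0
t 3.65 pos [0.5214 0.2815 0.0958] dp [0.1 0.6 4.1] rot [-0.06 -0.26  0.15] F [ 0.5  0.1 -0.7] w 50.1 g 0.0
```

```bash
python3 -m creep '[{"dp":[0,0.5,4],"rotation":[0,0,0],"gripper":40},{"dp":[0,0,0],"rotation":[0,0,0],"gripper":30},{"dp":[0,0,0],"rotation":[0,0,0],"gripper":20},{"dp":[0,0,0],"rotation":[0,0,0],"gripper":15},{"dp":[0,0,0],"rotation":[0,0,0],"gripper":15},{"dp":[0,0,0],"rotation":[0,0,0],"gripper":15}]'
python3 -c "
from go import *
delta(rod(.062,-22.9),BY,22.9)"
```

```text
time: 4.15
eef_pos: [0.524, 0.2798, 0.0914]
orientation: [[0.85, 0.382, 0.364], [0.352, -0.924, 0.147], [0.392, 0.003, -0.92]]
contact_force: [1.2, -7.6, 0.9]
grip_width: 0.0231
grasp_force: 30.0
t 4.15 pos [0.524  0.2798 0.0914] dp [ 0.2 -2.  -0.7] rot [ 0.12 -0.19  0.21] F [ 1.2 -7.6  0.9] w 23.1 g 30.0
```

```bash
python3 -m creep '[{"dp":[0,1.5,0],"rotation":[0,0,0],"gripper":15},{"dp":[0,0,-4],"rotation":[0,0,0],"gripper":15},{"dp":[0,0,-4],"rotation":[0,0,0],"gripper":15},{"dp":[0,0,-4],"rotation":[0,0,0],"gripper":15},{"dp":[0,0,0],"rotation":[0,0,0],"gripper":15},{"dp":[0,0,0],"rotation":[0,0,0],"gripper":15}]'
python3 -c "
from go import *
delta(rod(.074,-22.9),BY,22.9)
s=eyes.snapshot('scene')
cv2.imwrite('pics/a3.png',cv2.resize(s[100:190,330:420,::-1],None,fx=5,fy=5,interpolation=cv2.INTER_CUBIC))"
```

```text
time: 4.65
eef_pos: [0.5196, 0.2778, 0.1025]
orientation: [[0.85, 0.382, 0.363], [0.352, -0.924, 0.149], [0.392, 0.001, -0.92]]
contact_force: [5.4, -3.7, -4.6]
grip_width: 0.0234
grasp_force: 30.0
t 4.65 pos [0.5196 0.2778 0.1025] dp [ 0.4 -2.2 -0.6] rot [ 0.01 -0.21  0.17] F [ 5.4 -3.7 -4.6] w 23.4 g 30.0
```

View pics/a3.png

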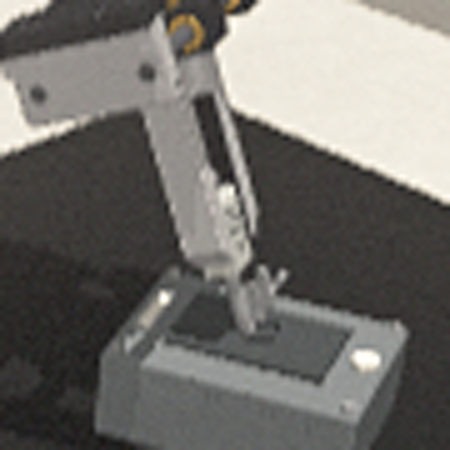

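```bash
sed -i 's/^PIV=.*/PIV=np.array([.5463,.2888,.035]);BY=22.3/' go.py
python3 -m creep '[{"dp":[7.4,0,0.4],"rotation":[0,-5.73,0],"gripper":15},{"dp":[7.4,0,0.4],"rotation":[0,-5.73,0],"gripper":15},{"dp":[0,0,0],"rotation":[0,0,0],"gripper":15},{"dp":[0,0,0],"rotation":[0,0,0],"gripper":15}]'
python3 -c "
from go import *
delta(rod(.074,-11.44),BY,11.44)"
```

```text
time: 5.03
eef_pos: [0.5334, 0.2834, 0.106]
orientation: [[0.905, 0.382, 0.188], [0.374, -0.924, 0.076], [0.203, 0.001, -0.979]]
contact_force: [3.1, -4.4, -5.1]
grip_width: 0.0233
grasp_force: 30.0
t 5.03 pos [0.5334 0.2834 0.106 ] dp [-0.3 -0.1 -1.6] rot [ 0.05 -0.27  0.16] F [ 3.1 -4.4 -5.1] w 23.3 g 30.0
```

```bash
python3 -m creep '[{"dp":[7.4,0,-1.2],"rotation":[0,-5.73,0],"gripper":15},{"dp":[7.4,0,-0.1],"rotation":[0,-5.73,0],"gripper":15},{"dp":[7.4,0,-0.1],"rotation":[0,-5.73,0],"gripper":15},{"dp":[0,0,0],"rotation":[0,0,0],"gripper":15},{"dp":[0,0,0],"rotation":[0,0,0],"gripper":15}]'
python3 -c "
from go import *
delta(rod(.074,5.73),BY,-5.73)"
```

```text
time: 5.45
eef_pos: [0.5518, 0.2911, 0.1075]
orientation: [[0.92, 0.383, -0.09], [0.381, -0.924, -0.039], [-0.098, 0.002, -0.995]]
contact_force: [1.8, -5.2, -5.4]
grip_width: 0.0231
grasp_force: 30.0
t 5.45 pos [0.5518 0.2911 0.1075] dp [ 1.3  0.  -1.2] rot [ 0.11 -0.12  0.18] F [ 1.8 -5.2 -5.4] w 23.1 g 30.0
```

```bash
python3 -m creep '[{"dp":[8.2,0.3,-1],"rotation":[0,-5.73,0],"gripper":15},{"dp":[7.6,0,-0.1],"rotation":[0,-5.73,0],"gripper":15},{"dp":[7.6,0,-0.1],"rotation":[0,-5.73,0],"gripper":15},{"dp":[0,0,0],"rotation":[0,0,0],"gripper":15},{"dp":[0,0,0],"rotation":[0,0,0],"gripper":15}]'
python3 -c "
from go import *
delta(rod(.074,22.92),BY,-22.92)"
```

```text
time: 5.87
eef_pos: [0.5713, 0.2992, 0.1025]
orientation: [[0.85, 0.382, -0.362], [0.351, -0.924, -0.151], [-0.392, 0.001, -0.92]]
contact_force: [-0.9, -5.3, -3.4]
grip_width: 0.0234
grasp_force: 30.0
t 5.87 pos [0.5713 0.2992 0.1025] dp [ 1.3  0.2 -1.3] rot [0.11 0.18 0.14] F [-0.9 -5.3 -3.4] w 23.4 g 30.0
```

```bash
python3 -m creep '[{"dp":[2.5,0.3,0],"rotation":[0,0,0],"gripper":15},{"dp":[0,0,0],"rotation":[0,0,0],"gripper":15},{"dp":[0,0,4],"rotation":[0,0,0],"gripper":15},{"dp":[0,0,4],"rotation":[0,0,0],"gripper":15},{"dp":[0,0,2.5],"rotation":[0,0,0],"gripper":15},{"dp":[0,0,0],"rotation":[0,0,0],"gripper":15},{"dp":[0,0,0],"rotation":[0,0,0],"gripper":15}]'
python3 -c "
from go import *
delta(rod(.062,22.92),BY,-22.92)"
```

```text
time: 6.45
eef_pos: [0.5694, 0.2985, 0.0972]
orientation: [[0.852, 0.382, -0.358], [0.352, -0.924, -0.149], [-0.388, 0.001, -0.922]]
contact_force: [-3.5, -6.0, -1.4]
grip_width: 0.0235
grasp_force: 30.0
t 6.45 pos [0.5694 0.2985 0.0972] dp [1.2 0.2 5.1] rot [ 0.12 -0.11  0.15] F [-3.5 -6.  -1.4] w 23.5 g 30.0
```

```bash
python3 -m creep '[{"dp":[0,0,2],"rotation":[0,0,0],"gripper":15},{"dp":[0,0,0],"rotation":[0,0,0],"gripper":15},{"dp":[0,0,0],"rotation":[0,0,0],"gripper":15}]'
python3 -c "
from go import *
delta(rod(.062,22.92),BY,-22.92)
s=eyes.snapshot('scene')
cv2.imwrite('pics/a4.png',cv2.resize(s[100:190,330:420,::-1],None,fx=5,fy=5,interpolation=cv2.INTER_CUBIC))"
```

```text
time: 6.7
eef_pos: [0.5688, 0.2982, 0.0956]
orientation: [[0.852, 0.382, -0.358], [0.352, -0.924, -0.149], [-0.387, 0.001, -0.922]]
contact_force: [-3.7, -5.8, -0.8]
grip_width: 0.0231
grasp_force: 30.0
t 6.7 pos [0.5688 0.2982 0.0956] dp [1.2 0.1 3.3] rot [ 0.12 -0.12  0.15] F [-3.7 -5.8 -0.8] w 23.1 g 30.0
```

View pics/a4.png

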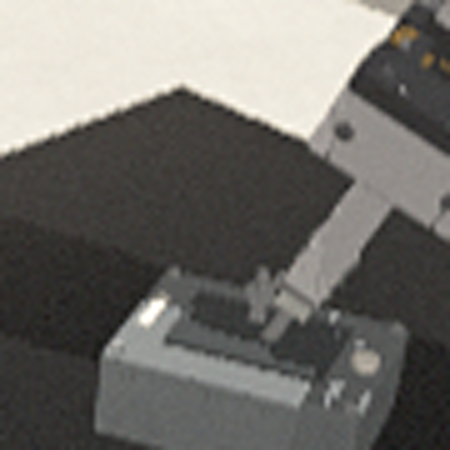

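```bash
python3 -m creep '[{"dp":[0,0,2],"rotation":[0,0,0],"gripper":15},{"dp":[0,0,2],"rotation":[0,0,0],"gripper":15},{"dp":[0,0,0],"rotation":[0,0,0],"gripper":15},{"dp":[0,0,0],"rotation":[0,0,0],"gripper":15}]'
python3 -c "
from go import *
delta(rod(.062,22.92),BY,-22.92)"
```

```text
time: 7.08
eef_pos: [0.5681, 0.2979, 0.0938]
orientation: [[0.853, 0.382, -0.356], [0.352, -0.924, -0.148], [-0.386, 0.001, -0.923]]
contact_force: [-4.0, -6.1, 3.0]
grip_width: 0.0233
grasp_force: 30.0
t 7.08 pos [0.5681 0.2979 0.0938] dp [1.1 0.1 1.3] rot [ 0.12 -0.23  0.14] F [-4.  -6.1  3. ] w 23.3 g 30.0
```

```bash
python3 -m creep '[{"dp":[0,0,0],"rotation":[0,0,0],"gripper":50},{"dp":[0,0,0],"rotation":[0,0,0],"gripper":50},{"dp":[0,0,0],"rotation":[0,0,0],"gripper":50},{"dp":[0,0,0],"rotation":[0,0,0],"gripper":50},{"dp":[0,0,-20],"rotation":[0,0,0],"gripper":60},{"dp":[0,0,-30],"rotation":[0,0,0],"gripper":60},{"dp":[0,0,-30],"rotation":[0,0,0],"gripper":60},{"dp":[0,0,0],"rotation":[0,0,0],"gripper":60}]'
python3 -c "
from go import *
delta(rod(.135,22.92),BY,-22.92)
s=eyes.snapshot('scene')
cv2.imwrite('pics/a5.png',cv2.resize(s[100:190,330:420,::-1],None,fx=5,fy=5,interpolation=cv2.INTER_CUBIC))
print('home ball',proj('scene',rod(.088,22.92)),'collar top',proj('scene',rod(.070,22.92)),'collar top lifted',proj('scene',rod(.079,22.92)))"
```

```text
time: 7.75
eef_pos: [0.6034, 0.3129, 0.1717]
orientation: [[0.857, 0.382, -0.345], [0.355, -0.924, -0.142], [-0.373, -0.0, -0.928]]
contact_force: [1.1, -0.9, 0.9]
grip_width: 0.0597
grasp_force: 0.0
t 7.75 pos [0.6034 0.3129 0.1717] dp [-4.1  0.6 14.9] rot [ 0.05 -1.02  0.16] F [ 1.1 -0.9  0.9] w 59.7 g 0.0
home ball [400.3732 143.0561] collar top [395.9204 149.0762] collar top lifted [398.1309 146.0876]
```

View pics/a5.png

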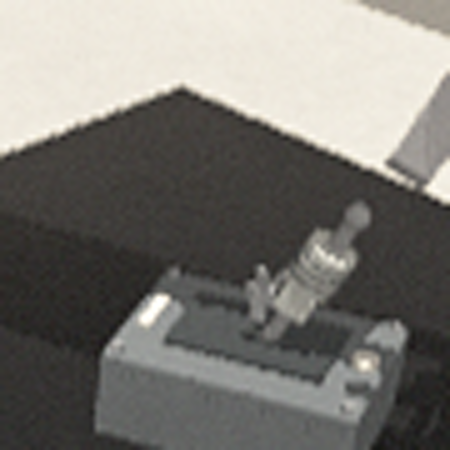

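The toggle is at safe: the ball is at scene pixel (401.6,142.4), as predicted, and the ball-to-collar gap is the same as at the start, so the collar is home. Next I'll write a re-detection routine with the magazine pixels refined, then bring the tool upright and move on.

```bash
cat >> go.py <<'E'
def samples(log=True):
    """steel samples on the bench: stem triangulated where both views see it, else top view only"""
    t=gray(eyes.snapshot("top"));s=gray(eyes.snapshot("scene")); out=[]
    m=lambda im,x0,y0,x1,y1,thr,a,b:[(c+[x0,y0],n) for c,n in blobs(im[y0:y1,x0:x1],(0,0,thr),(180,60,255),a,b)]
    S=[(plane("scene",*c,.014),c) for c,n in m(s,60,110,440,400,100,150,700)]
    for c,n in m(t,200,165,346,280,100,90,330):
        p=plane("top",*c,.008); near=[x for x,_ in S if np.hypot(*(x-p)[:2])<.012]
        q=near[0][:2]if near else None
        out.append((p,n)); print("wide" if n>190 else "slim",n,"top",p[:2],"scene",q)
    return out
E
python3 -m creep '[{"dp":[0,0,-20],"rotation":[0,5.5,0],"gripper":40},{"dp":[0,0,0],"rotation":[0,5.5,0],"gripper":40},{"dp":[0,0,0],"rotation":[0,5.5,0],"gripper":40},{"dp":[0,0,0],"rotation":[0,5.5,0],"gripper":40},{"dp":[0,0,0],"rotation":[0,0,0],"gripper":40}]' >/dev/null
python3 - <<'E'
from go import *
S=np.array([(224.3,297.4),(102,358.5),(78,295.1),(187.1,248.6)])-.31;T=np.array([(349,182.3),(422.3,180),(428,232.8),(352.8,236)])-.38
Q=np.array([tri(a,b)[0] for a,b in zip(S,T)]);print(Q.mean(0),[tri(a,b)[1] for a,b in zip(S,T)])
for z in(.0188,.024):print(z,np.mean([plane("top",*b,z) for b in T],0),np.mean([plane("scene",*a,z) for a in S],0))
t=np.load('t.npy');s=np.load('s.npy')
# magazine side edges: dark->lighter contour
for n,im,box in(("top",t,(340,170,440,245)),("scene",s,(65,240,235,370))):
    x0,y0,x1,y1=box;g=cv2.GaussianBlur(cv2.cvtColor(im,cv2.COLOR_RGB2GRAY),(3,3),0)[y0:y1,x0:x1]
    th,m=cv2.threshold(g,0,255,cv2.THRESH_OTSU);cs=max(cv2.findContours(cv2.morphologyEx(m,cv2.MORPH_CLOSE,np.ones((9,9))),0,2)[0],key=cv2.contourArea)
    h=cv2.convexHull(cs);M=cv2.moments(h);c=(M['m10']/M['m00']+x0,M['m01']/M['m00']+y0);ap=cv2.approxPolyDP(h,4,True)[:,0]+[x0,y0]
    print(n,c,plane(n,*c,.024),ap.tolist())
samples(); delta([.5635,.0474,.12],22.3)
E
```

```text
[ 0.5546 -0.2792  0.0199] [np.float64(2.349816590505138), np.float64(2.185092218260575), np.float64(2.186011999984546), np.float64(1.5024097599500426)]
0.0188 [ 0.5544 -0.2805  0.0188] [ 0.554  -0.2781  0.0188]
0.024 [ 0.5534 -0.2791  0.024 ] [ 0.5589 -0.2792  0.024 ]
top (387.73222320339767, 207.5206257096001) [ 0.5521 -0.2792  0.024 ] [[422, 181], [427, 232], [353, 234], [350, 182]]
scene (145.91263005721498, 300.2707837028893) [ 0.5632 -0.2886  0.024 ] [[186, 248], [222, 297], [101, 357], [78, 294]]
wide 234 top [ 0.6633 -0.0494] scene [ 0.6669 -0.0505]
slim 131 top [0.6624 0.0654] scene [0.6625 0.0669]
wide 242 top [ 0.5571 -0.0622] scene [ 0.5608 -0.0632]
wide 245 top [0.562  0.0472] scene [0.5658 0.0461]
slim 142 top [ 0.4578 -0.0717] scene [ 0.458  -0.0698]
slim 143 top [0.4452 0.0702] scene [0.4448 0.0725]
t 8.32 pos [0.6044 0.3133 0.1822] dp [-138.3  230.1   64.4] rot [-0.02  0.95  0.16] F [ 0.1 -0.4  0.1] w 39.5 g 0.0
```

```bash
python3 -m creep '[{"dp":[-17,29,0],"rotation":[0,0.9,0],"gripper":40},{"dp":[-17,29,0],"rotation":[0,0,0],"gripper":40},{"dp":[-17,29,0],"rotation":[0,0,0],"gripper":40},{"dp":[-17,29,0],"rotation":[0,0,0],"gripper":40},{"dp":[-17,29,8],"rotation":[0,0,0],"gripper":40},{"dp":[-17,29,15],"rotation":[0,0,0],"gripper":40},{"dp":[-17,29,20],"rotation":[0,0,0],"gripper":40},{"dp":[-17,27,20],"rotation":[0,0,0],"gripper":40},{"dp":[0,0,0],"rotation":[0,0,0],"gripper":40},{"dp":[0,0,0],"rotation":[0,0,0],"gripper":40}]' >/dev/null
python3 -c "
from go import *
delta([.563,.0474,.0365],22.3)"
```

```text
t 9.15 pos [0.5687 0.0475 0.1184] dp [-5.3 -1.9 81.9] rot [-0.11  0.02 -0.06] F [1.  0.4 0.5] w 40.0 g 0.0
```

```bash
python3 -m creep '[{"dp":[-5,-2,10],"rotation":[0,0,0],"gripper":40},{"dp":[0,0,30],"rotation":[0,0,0],"gripper":40},{"dp":[0,0,30],"rotation":[0,0,0],"gripper":40},{"dp":[0,0,12],"rotation":[0,0,0],"gripper":40},{"dp":[0,0,0],"rotation":[0,0,0],"gripper":40},{"dp":[0,0,0],"rotation":[0,0,0],"gripper":40}]' >/dev/null
python3 -c "
from go import *
delta([.563,.0474,.0365],22.3)"
python3 -m creep '[{"dp":[0,0,0],"rotation":[0,0,0],"gripper":25},{"dp":[0,0,0],"rotation":[0,0,0],"gripper":10},{"dp":[0,0,0],"rotation":[0,0,0],"gripper":10},{"dp":[0,0,0],"rotation":[0,0,0],"gripper":10},{"dp":[0,0,0],"rotation":[0,0,0],"gripper":10}]'
```

```text
t 9.65 pos [0.5637 0.0502 0.0382] dp [-1.7  2.3  1.6] rot [-0.02 -0.15  0.23] F [ 0.3  0.5 -0.2] w 40.0 g 0.0
time: 10.07
eef_pos: [0.5646, 0.0489, 0.0396]
orientation: [[0.924, 0.382, 0.006], [0.382, -0.924, 0.001], [0.006, 0.002, -1.0]]
contact_force: [-0.3, -0.7, 5.4]
grip_width: 0.0172
grasp_force: 30.0
```

```bash
python3 -m creep '[{"dp":[0,0,-15],"rotation":[0,0,0],"gripper":10},{"dp":[0,0,-30],"rotation":[0,0,0],"gripper":10},{"dp":[0,0,-35],"rotation":[0,0,0],"gripper":10},{"dp":[0,0,0],"rotation":[0,0,0],"gripper":10},{"dp":[0,0,0],"rotation":[0,0,0],"gripper":10}]' >/dev/null
python3 -c "
from go import *
delta([.5876,-.2218,.1],22.3)
"
```

```text
t 10.48 pos [0.5649 0.049  0.1205] dp [-82.5 258.9  20.5] rot [ 0.13 -0.44  0.14] F [-0.9  0.7 -2.6] w 17.0 g 30.0
```

```bash
python3 -m creep '[{"dp":[-9,29,0],"rotation":[0,0,0],"gripper":10},{"dp":[-9,29,0],"rotation":[0,0,0],"gripper":10},{"dp":[-9,29,0],"rotation":[0,0,0],"gripper":10},{"dp":[-9,29,0],"rotation":[0,0,0],"gripper":10},{"dp":[-9,29,0],"rotation":[0,0,0],"gripper":10},{"dp":[-9,29,0],"rotation":[0,0,0],"gripper":10},{"dp":[-9,29,0],"rotation":[0,0,0],"gripper":10},{"dp":[-9,29,10],"rotation":[0,0,0],"gripper":10},{"dp":[-9,27,20],"rotation":[0,0,0],"gripper":10},{"dp":[0,0,5],"rotation":[0,0,0],"gripper":10},{"dp":[0,0,0],"rotation":[0,0,0],"gripper":10},{"dp":[0,0,0],"rotation":[0,0,0],"gripper":10}]' >/dev/null
python3 -c "
from go import *
delta([.5876,-.2218,.085],22.3)
R=np.array(robot.state()['orientation']);p=robot.state()['eef_pos'];g=robot.state()['grip_width']
for dx in(0,-2): 
  c=p+R@np.array([dx/1000,0,.0325]);print('disc mid',c,proj('scene',c))
print('hole',proj('scene',[.5876,-.2218,.024]))
s=eyes.snapshot('scene');t=eyes.snapshot('top')
c=lambda im,x,y,w,k:cv2.convertScaleAbs(cv2.resize(im[y:y+w,x:x+w,::-1],None,fx=k,fy=k,interpolation=cv2.INTER_CUBIC),alpha=1.8)
cv2.imwrite('pics/b1.png',np.hstack([c(s,140,210,100,4),c(t,320,150,100,4)]))
"
```

```text
t 11.48 pos [ 0.5852 -0.2198  0.0803] dp [ 1.5  2.7 -4.8] rot [-0.27  0.01  0.12] F [ 0.5 -0.  -2.1] w 17.1 g 30.0
disc mid [ 0.5851 -0.2197  0.0478] [189.766  277.7207]
disc mid [ 0.5833 -0.2205  0.0478] [188.784  277.2733]
hole [191.3066 289.3763]
```

View pics/b1.png

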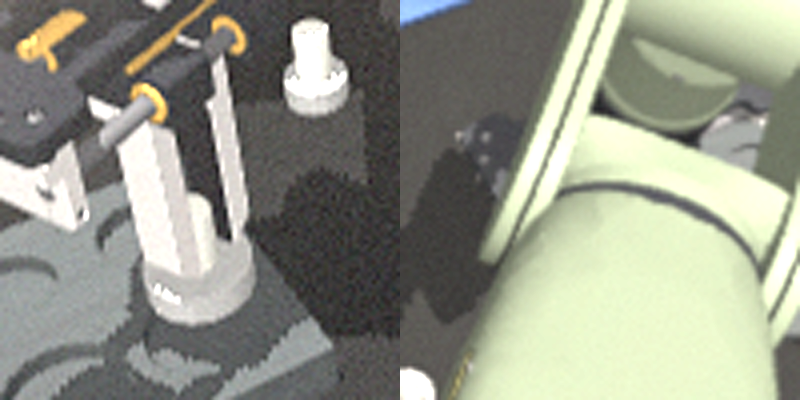

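The held disc is at scene (189.8,279.1) and hole2 at (191.7,291.1). Both sit about 1.5 px below prediction, so the sample and the pocket are consistent in the robot frame.

```bash
python3 -m creep '[{"dp":[1.5,2.7,0],"rotation":[-0.2,0,0],"gripper":10},{"dp":[0,0,5],"rotation":[0,0,0],"gripper":10},{"dp":[0,0,5],"rotation":[0,0,0],"gripper":10},{"dp":[0,0,5],"rotation":[0,0,0],"gripper":10},{"dp":[0,0,0],"rotation":[0,0,0],"gripper":10},{"dp":[0,0,0],"rotation":[0,0,0],"gripper":10}]'
python3 -c "
from go import *
delta([.5876,-.2218,.0535],22.3)"
```

```text
time: 12.08
eef_pos: [0.589, -0.2226, 0.067]
orientation: [[0.924, 0.382, 0.002], [0.382, -0.924, -0.001], [0.002, 0.002, -1.0]]
contact_force: [0.6, -0.0, -2.4]
grip_width: 0.0171
grasp_force: 30.0
t 12.08 pos [ 0.589  -0.2226  0.067 ] dp [-1.  -1.3 13.5] rot [ 0.13 -0.1   0.16] F [ 0.6 -0.  -2.4] w 17.1 g 30.0
```

```bash
python3 -m creep '[{"dp":[-0.5,-0.6,4],"rotation":[0,0,0],"gripper":10},{"dp":[0,0,4],"rotation":[0,0,0],"gripper":10},{"dp":[0,0,4],"rotation":[0,0,0],"gripper":10},{"dp":[0,0,0],"rotation":[0,0,0],"gripper":10},{"dp":[0,0,0],"rotation":[0,0,0],"gripper":10}]'
python3 -c "
from go import *
delta([.5876,-.2218,.0535],22.3)"
```

```text
time: 12.5
eef_pos: [0.5886, -0.2227, 0.0552]
orientation: [[0.924, 0.382, 0.003], [0.382, -0.924, -0.002], [0.002, 0.003, -1.0]]
contact_force: [0.6, -0.5, -1.4]
grip_width: 0.0172
grasp_force: 30.0
t 12.5 pos [ 0.5886 -0.2227  0.0552] dp [-0.6 -1.2  1.7] rot [ 0.16 -0.13  0.14] F [ 0.6 -0.5 -1.4] w 17.2 g 30.0
```

```bash
python3 -m creep '[{"dp":[0,0,2],"rotation":[0,0,0],"gripper":10},{"dp":[0,0,0],"rotation":[0,0,0],"gripper":10},{"dp":[0,0,0],"rotation":[0,0,0],"gripper":40},{"dp":[0,0,0],"rotation":[0,0,0],"gripper":40},{"dp":[0,0,0],"rotation":[0,0,0],"gripper":40},{"dp":[0,0,-15],"rotation":[0,0,0],"gripper":40},{"dp":[0,0,-35],"rotation":[0,0,0],"gripper":40},{"dp":[0,0,-20],"rotation":[0,0,0],"gripper":40},{"dp":[0,0,0],"rotation":[0,0,0],"gripper":40}]'
python3 -c "
from go import *
samples();delta([.5583,-.0619,.12],22.3)"
```

```text
time: 13.25
eef_pos: [0.5926, -0.2247, 0.1302]
orientation: [[0.924, 0.382, 0.014], [0.382, -0.924, -0.008], [0.01, 0.012, -1.0]]
contact_force: [0.4, -0.4, 0.9]
grip_width: 0.0398
grasp_force: 0.0
wide 234 top [ 0.6633 -0.0494] scene [ 0.667  -0.0504]
slim 131 top [0.6624 0.0654] scene [0.6623 0.0674]
wide 242 top [ 0.5571 -0.0622] scene [ 0.5608 -0.0632]
slim 134 top [ 0.4667 -0.1013] scene [ 0.4669 -0.0996]
slim 143 top [0.4452 0.0702] scene [0.4448 0.0725]
t 13.35 pos [ 0.5895 -0.2231  0.1251] dp [  32.6 -160.9    4.4] rot [ 0.33 -0.27  0.15] F [-0.2 -0.3 -0.1] w 40.0 g 0.0
```

One slim sample has been knocked, to (0.467,-0.101). Next is the wide sample at (0.558,-0.062).

```bash
python3 -m creep '[{"dp":[6.5,-32,0],"rotation":[0.3,-0.3,0],"gripper":40},{"dp":[6.5,-32,0],"rotation":[0,0,0],"gripper":40},{"dp":[6.5,-32,0],"rotation":[0,0,0],"gripper":40},{"dp":[6.5,-32,0],"rotation":[0,0,0],"gripper":40},{"dp":[6.5,-32,5],"rotation":[0,0,0],"gripper":40},{"dp":[0,0,15],"rotation":[0,0,0],"gripper":40},{"dp":[0,0,20],"rotation":[0,0,0],"gripper":40},{"dp":[0,0,10],"rotation":[0,0,0],"gripper":40},{"dp":[0,0,0],"rotation":[0,0,0],"gripper":40},{"dp":[0,0,0],"rotation":[0,0,0],"gripper":40}]'>/dev/null
python3 -c "
from go import *
delta([.5585,-.0617,.0385],22.3)"
```

```text
t 14.18 pos [ 0.5562 -0.0622  0.0722] dp [ 2.5  0.5 33.7] rot [-0.23  0.31  0.12] F [0.3 0.2 0.4] w 40.1 g 0.0
```

```bash
python3 -m creep '[{"dp":[2,0.5,10],"rotation":[0,0,0],"gripper":40},{"dp":[0,0,15],"rotation":[0,0,0],"gripper":40},{"dp":[0,0,8.5],"rotation":[0,0,0],"gripper":40},{"dp":[0,0,0],"rotation":[0,0,0],"gripper":40},{"dp":[0,0,0],"rotation":[0,0,0],"gripper":40}]'>/dev/null
python3 -c "
from go import *
delta([.5585,-.0617,.0385],22.3)"
python3 -m creep '[{"dp":[0,0,0],"rotation":[0,0,0],"gripper":25},{"dp":[0,0,0],"rotation":[0,0,0],"gripper":10},{"dp":[0,0,0],"rotation":[0,0,0],"gripper":10},{"dp":[0,0,0],"rotation":[0,0,0],"gripper":10},{"dp":[0,0,0],"rotation":[0,0,0],"gripper":10}]'>/dev/null
python3 -c "
from go import *
delta([.5585,-.0617,.0385],22.3)"
python3 -m creep '[{"dp":[0,0,-15],"rotation":[0,0,0],"gripper":10},{"dp":[0,0,-30],"rotation":[0,0,0],"gripper":10},{"dp":[0,0,-25],"rotation":[0,0,0],"gripper":10},{"dp":[0,0,0],"rotation":[0,0,0],"gripper":10},{"dp":[0,0,0],"rotation":[0,0,0],"gripper":10}]' >/dev/null
python3 -c "
from go import *
delta([.5838,-.2817,.085],22.3)"
```

```text
t 14.6 pos [ 0.5592 -0.0622  0.04  ] dp [-0.5 -0.7  1.5] rot [-0.13  0.18  0.12] F [-0.6 -0.1  0.3] w 40.2 g 0.0
t 15.02 pos [ 0.56   -0.0622  0.041 ] dp [-1.2 -1.   2.5] rot [-0.05  0.08  0.15] F [-0.  -0.3  1.5] w 17.0 g 30.0
t 15.43 pos [ 0.5609 -0.0624  0.1117] dp [-62.6 211.5  26.8] rot [ 0.03 -0.03  0.15] F [-0.7 -0.4 -2.1] w 17.1 g 30.0
```

```bash
python3 -m creep '[{"dp":[-9,30,-8],"rotation":[0,0,0],"gripper":10},{"dp":[-9,30,0],"rotation":[0,0,0],"gripper":10},{"dp":[-9,30,0],"rotation":[0,0,0],"gripper":10},{"dp":[-9,30,0],"rotation":[0,0,0],"gripper":10},{"dp":[-9,30,0],"rotation":[0,0,0],"gripper":10},{"dp":[-9,30,0],"rotation":[0,0,0],"gripper":10},{"dp":[-8,31,0],"rotation":[0,0,0],"gripper":10},{"dp":[0,0,15],"rotation":[0,0,0],"gripper":10},{"dp":[0,0,15],"rotation":[0,0,0],"gripper":10},{"dp":[0,0,5],"rotation":[0,0,0],"gripper":10},{"dp":[0,0,0],"rotation":[0,0,0],"gripper":10},{"dp":[0,0,0],"rotation":[0,0,0],"gripper":10}]'>/dev/null
python3 -c "
from go import *
delta([.5845,-.2820,.055],22.3)"
```

```text
t 16.43 pos [ 0.5817 -0.2796  0.0813] dp [ 1.8  3.4 26.3] rot [-0.27  0.26  0.17] F [ 1.1 -0.  -1. ] w 17.2 g 30.0
```

```bash
python3 -m creep '[{"dp":[1.2,2.2,0],"rotation":[0,0,0],"gripper":10},{"dp":[0,0,7],"rotation":[0,0,0],"gripper":10},{"dp":[0,0,6],"rotation":[0,0,0],"gripper":10},{"dp":[0,0,0],"rotation":[0,0,0],"gripper":10},{"dp":[0,0,0],"rotation":[0,0,0],"gripper":10},{"dp":[0,0,0],"rotation":[0,0,0],"gripper":10}]'>/dev/null
python3 -c "
from go import *
delta([.5845,-.2820,.055],22.3)"
```

```text
t 16.93 pos [ 0.5847 -0.2822  0.0701] dp [-0.1 -0.2 15.1] rot [-0.1   0.14  0.16] F [ 1.3  0.  -2.4] w 17.5 g 30.0
```

```bash
python3 -m creep '[{"dp":[0,0,4],"rotation":[0,0,0],"gripper":10},{"dp":[0,0,4],"rotation":[0,0,0],"gripper":10},{"dp":[0,0,4],"rotation":[0,0,0],"gripper":10},{"dp":[0,0,2],"rotation":[0,0,0],"gripper":10},{"dp":[0,0,0],"rotation":[0,0,0],"gripper":10},{"dp":[0,0,0],"rotation":[0,0,0],"gripper":10}]'
python3 -c "
from go import *
delta([.5845,-.2820,.055],22.3)"
```

```text
time: 17.43
eef_pos: [0.5846, -0.2822, 0.0558]
orientation: [[0.924, 0.382, -0.003], [0.382, -0.924, 0.001], [-0.003, -0.002, -1.0]]
contact_force: [-1.2, 0.2, -2.1]
grip_width: 0.0173
grasp_force: 30.0
t 17.43 pos [ 0.5846 -0.2822  0.0558] dp [ 0.  -0.2  0.8] rot [-0.12  0.15  0.14] F [-1.2  0.2 -2.1] w 17.3 g 30.0
```

Seated within about 1 mm and with no contact force. Release and go to the third wide sample.

```bash
python3 -m creep '[{"dp":[0,0,1],"rotation":[0,0,0],"gripper":10},{"dp":[0,0,0],"rotation":[0,0,0],"gripper":40},{"dp":[0,0,0],"rotation":[0,0,0],"gripper":40},{"dp":[0,0,0],"rotation":[0,0,0],"gripper":40},{"dp":[0,0,-15],"rotation":[0,0,0],"gripper":40},{"dp":[0,0,-35],"rotation":[0,0,0],"gripper":40},{"dp":[0,0,-20],"rotation":[0,0,0],"gripper":40},{"dp":[0,0,0],"rotation":[0,0,0],"gripper":40}]'>/dev/null
python3 -c "
from go import *
samples();delta([.6645,-.0487,.12],22.3)"
```

```text
wide 234 top [ 0.6633 -0.0494] scene [ 0.6669 -0.0505]
slim 131 top [0.6624 0.0654] scene [0.6623 0.0671]
slim 123 top [ 0.4668 -0.0998] scene [ 0.4663 -0.0993]
slim 143 top [0.4452 0.0702] scene [0.4448 0.0725]
t 18.2 pos [ 0.5857 -0.2828  0.1266] dp [ 162.2 -186.3    6.3] rot [0.05 0.04 0.15] F [-0.2 -0.  -1. ] w 39.9 g 0.0
```

```bash
python3 -m creep '[{"dp":[23,-26.5,0],"rotation":[0,0,0],"gripper":40},{"dp":[23,-26.5,0],"rotation":[0,0,0],"gripper":40},{"dp":[23,-26.5,0],"rotation":[0,0,0],"gripper":40},{"dp":[23,-26.5,0],"rotation":[0,0,0],"gripper":40},{"dp":[23,-26.5,0],"rotation":[0,0,0],"gripper":40},{"dp":[23,-26.5,5],"rotation":[0,0,0],"gripper":40},{"dp":[23.5,-27,15],"rotation":[0,0,0],"gripper":40},{"dp":[0,0,20],"rotation":[0,0,0],"gripper":40},{"dp":[0,0,15],"rotation":[0,0,0],"gripper":40},{"dp":[0,0,0],"rotation":[0,0,0],"gripper":40},{"dp":[0,0,0],"rotation":[0,0,0],"gripper":40},{"dp":[0,0,0],"rotation":[0,0,0],"gripper":40}]'>/dev/null
python3 -c "
from go import *
delta([.6645,-.049,.039],22.3)"
```

```text
t 19.2 pos [ 0.6627 -0.0491  0.0697] dp [ 1.8  0.7 30.7] rot [-0.12  0.18  0.11] F [ 0.3 -0.2 -0. ] w 39.8 g 0.0
```

```bash
python3 -m creep '[{"dp":[1.2,0.2,10],"rotation":[0,0,0],"gripper":40},{"dp":[0,0,12],"rotation":[0,0,0],"gripper":40},{"dp":[0,0,8],"rotation":[0,0,0],"gripper":40},{"dp":[0,0,0],"rotation":[0,0,0],"gripper":40},{"dp":[0,0,0],"rotation":[0,0,0],"gripper":25},{"dp":[0,0,0],"rotation":[0,0,0],"gripper":10},{"dp":[0,0,0],"rotation":[0,0,0],"gripper":10},{"dp":[0,0,0],"rotation":[0,0,0],"gripper":10},{"dp":[0,0,0],"rotation":[0,0,0],"gripper":10}]'>/dev/null
python3 -c "
from go import *
delta([.6645,-.049,.039],22.3)"
python3 -m creep '[{"dp":[0,0,-15],"rotation":[0,0,0],"gripper":10},{"dp":[0,0,-30],"rotation":[0,0,0],"gripper":10},{"dp":[0,0,-33],"rotation":[0,0,0],"gripper":10},{"dp":[0,0,0],"rotation":[0,0,0],"gripper":10},{"dp":[0,0,0],"rotation":[0,0,0],"gripper":10}]' >/dev/null
python3 -c "
from go import *
delta([.5815,-.3410,.055],22.3)"
```

```text
t 19.95 pos [ 0.6647 -0.0486  0.0407] dp [-0.3  0.3  1.7] rot [-0.04  0.07  0.15] F [ 0.5 -0.8 -0.3] w 17.4 g 30.0
t 20.37 pos [ 0.6667 -0.0488  0.1222] dp [-190.6  237.3   67.1] rot [ 0.13 -0.21  0.15] F [-0.1  0.4 -2.6] w 17.1 g 30.0
```

```bash
python3 -m creep '[{"dp":[-19,24,0],"rotation":[0,0,0],"gripper":10},{"dp":[-19,24,0],"rotation":[0,0,0],"gripper":10},{"dp":[-19,24,0],"rotation":[0,0,0],"gripper":10},{"dp":[-19,24,0],"rotation":[0,0,0],"gripper":10},{"dp":[-19,24,0],"rotation":[0,0,0],"gripper":10},{"dp":[-19,24,0],"rotation":[0,0,0],"gripper":10},{"dp":[-19,24,0],"rotation":[0,0,0],"gripper":10},{"dp":[-19,24,0],"rotation":[0,0,0],"gripper":10},{"dp":[-19,24,0],"rotation":[0,0,0],"gripper":10},{"dp":[-19,22,0],"rotation":[0,0,0],"gripper":10},{"dp":[0,0,0],"rotation":[0,0,0],"gripper":10}]'>/dev/null
python3 -m creep '[{"dp":[0,0,20],"rotation":[0,0,0],"gripper":10},{"dp":[0,0,15],"rotation":[0,0,0],"gripper":10},{"dp":[0,0,10],"rotation":[0,0,0],"gripper":10},{"dp":[0,0,0],"rotation":[0,0,0],"gripper":10},{"dp":[0,0,0],"rotation":[0,0,0],"gripper":10},{"dp":[0,0,0],"rotation":[0,0,0],"gripper":10}]'>/dev/null
python3 -c "
from go import *
delta([.5812,-.3411,.055],22.3)"
```

```text
t 21.78 pos [ 0.5799 -0.3407  0.0734] dp [ 1.1  0.9 18.4] rot [-0.08  0.13  0.18] F [-0.9 -1.1 -2. ] w 17.5 g 30.0
```

```bash
python3 -m creep '[{"dp":[0.8,0.6,5],"rotation":[0,0,0],"gripper":10},{"dp":[0,0,5],"rotation":[0,0,0],"gripper":10},{"dp":[0,0,4],"rotation":[0,0,0],"gripper":10},{"dp":[0,0,3],"rotation":[0,0,0],"gripper":10},{"dp":[0,0,0],"rotation":[0,0,0],"gripper":10},{"dp":[0,0,0],"rotation":[0,0,0],"gripper":10}]'>/dev/null
python3 -c "
from go import *
delta([.5812,-.3411,.055],22.3)"
```

```text
t 22.28 pos [ 0.5801 -0.341   0.0557] dp [0.9 0.5 0.7] rot [-0.14  0.16  0.15] F [-0.7 -0.1 -1.1] w 17.3 g 30.0
```

```bash
python3 -m creep '[{"dp":[0,0,1],"rotation":[0,0,0],"gripper":10},{"dp":[0,0,0],"rotation":[0,0,0],"gripper":40},{"dp":[0,0,0],"rotation":[0,0,0],"gripper":40},{"dp":[0,0,0],"rotation":[0,0,0],"gripper":40},{"dp":[0,0,-15],"rotation":[0,0,0],"gripper":40},{"dp":[0,0,-35],"rotation":[0,0,0],"gripper":40},{"dp":[0,0,-20],"rotation":[0,0,0],"gripper":40},{"dp":[0,0,0],"rotation":[0,0,0],"gripper":40}]'>/dev/null
python3 -c "
from go import *
samples();delta([.4667,-.1005,.07],22.3)
s=eyes.snapshot('scene');t=eyes.snapshot('top')
c=lambda im,x,y,w,k:cv2.convertScaleAbs(cv2.resize(im[y:y+w,x:x+w,::-1],None,fx=k,fy=k,interpolation=cv2.INTER_CUBIC),alpha=1.8)
cv2.imwrite('pics/b2.png',np.hstack([c(s,70,200,160,2.5),c(t,300,150,160,2.5)]))"
```

```text
slim 132 top [0.6624 0.0656] scene [0.6625 0.0672]
slim 143 top [ 0.466  -0.1007] scene [ 0.4657 -0.0992]
slim 143 top [0.4452 0.0702] scene [0.4448 0.0725]
t 23.05 pos [ 0.5817 -0.3421  0.1277] dp [ -14.  -267.3   57.2] rot [0.12 0.02 0.15] F [-0.4  0.5  0.1] w 40.3 g 0.0
```

View pics/b2.png

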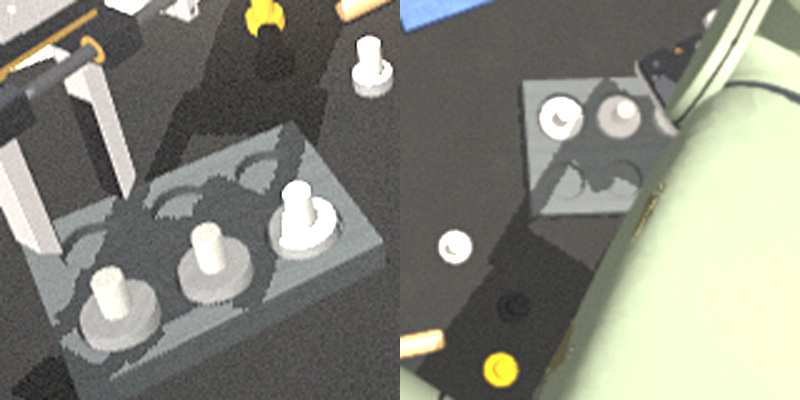

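All three wide samples sit upright in their pockets. Now the knocked slim one.

```bash
python3 -m creep '[{"dp":[-1.8,-33.4,0],"rotation":[0,0,0],"gripper":40},{"dp":[-1.8,-33.4,0],"rotation":[0,0,0],"gripper":40},{"dp":[-1.8,-33.4,0],"rotation":[0,0,0],"gripper":40},{"dp":[-1.8,-33.4,0],"rotation":[0,0,0],"gripper":40},{"dp":[-1.8,-33.4,0],"rotation":[0,0,0],"gripper":40},{"dp":[-1.8,-33.4,5],"rotation":[0,0,0],"gripper":40},{"dp":[-1.8,-33.4,15],"rotation":[0,0,0],"gripper":40},{"dp":[-1.8,-33.4,20],"rotation":[0,0,0],"gripper":40},{"dp":[0,0,15],"rotation":[0,0,0],"gripper":40},{"dp":[0,0,0],"rotation":[0,0,0],"gripper":40},{"dp":[0,0,0],"rotation":[0,0,0],"gripper":40},{"dp":[0,0,0],"rotation":[0,0,0],"gripper":40}]'>/dev/null
python3 -c "
from go import *
delta([.4662,-.1003,.039],22.3)"
```

```text
t 24.15 pos [ 0.4659 -0.1005  0.0709] dp [ 0.5 -0.  31.9] rot [-0.06  0.11  0.12] F [1.  0.  1.1] w 40.0 g 0.0
```

```bash
python3 -m creep '[{"dp":[0.2,0,10],"rotation":[0,0,0],"gripper":40},{"dp":[0,0,12],"rotation":[0,0,0],"gripper":40},{"dp":[0,0,9],"rotation":[0,0,0],"gripper":40},{"dp":[0,0,0],"rotation":[0,0,0],"gripper":40},{"dp":[0,0,0],"rotation":[0,0,0],"gripper":25},{"dp":[0,0,0],"rotation":[0,0,0],"gripper":10},{"dp":[0,0,0],"rotation":[0,0,0],"gripper":10},{"dp":[0,0,0],"rotation":[0,0,0],"gripper":10},{"dp":[0,0,0],"rotation":[0,0,0],"gripper":10}]'>/dev/null
python3 -c "
from go import *
delta([.4662,-.1003,.039],22.3)"
python3 -m creep '[{"dp":[0,0,-15],"rotation":[0,0,0],"gripper":10},{"dp":[0,0,-30],"rotation":[0,0,0],"gripper":10},{"dp":[0,0,-33],"rotation":[0,0,0],"gripper":10},{"dp":[0,0,0],"rotation":[0,0,0],"gripper":10},{"dp":[0,0,0],"rotation":[0,0,0],"gripper":10}]' >/dev/null
python3 -c "
from go import *
delta([.5150,-.3365,.055],22.3)"
```

```text
t 24.9 pos [ 0.4658 -0.1     0.0402] dp [0.2 0.4 1.2] rot [-0.03  0.08  0.15] F [ 0.3 -0.9 -0.3] w 17.2 g 30.0
t 25.32 pos [ 0.4672 -0.1003  0.1198] dp [-46.1 236.4  65.2] rot [ 0.12 -0.08  0.15] F [-0.5  0.4 -1.1] w 17.2 g 30.0
```

```bash
python3 -m creep '[{"dp":[-5.8,29.6,0],"rotation":[0,0,0],"gripper":10},{"dp":[-5.8,29.6,0],"rotation":[0,0,0],"gripper":10},{"dp":[-5.8,29.6,0],"rotation":[0,0,0],"gripper":10},{"dp":[-5.8,29.6,0],"rotation":[0,0,0],"gripper":10},{"dp":[-5.8,29.6,0],"rotation":[0,0,0],"gripper":10},{"dp":[-5.8,29.6,0],"rotation":[0,0,0],"gripper":10},{"dp":[-5.8,29.6,0],"rotation":[0,0,0],"gripper":10},{"dp":[-5.8,29.6,0],"rotation":[0,0,0],"gripper":10},{"dp":[0,0,20],"rotation":[0,0,0],"gripper":10},{"dp":[0,0,17],"rotation":[0,0,0],"gripper":10},{"dp":[0,0,9],"rotation":[0,0,0],"gripper":10},{"dp":[0,0,0],"rotation":[0,0,0],"gripper":10}]'>/dev/null
python3 -m creep '[{"dp":[0,0,0],"rotation":[0,0,0],"gripper":10},{"dp":[0,0,0],"rotation":[0,0,0],"gripper":10}]'>/dev/null
python3 -c "
from go import *
delta([.5150,-.3365,.055],22.3)"
```

```text
t 26.48 pos [ 0.513  -0.3359  0.0715] dp [ 1.7  1.3 16.4] rot [-0.09  0.13  0.18] F [ 0.2 -0.3 -1. ] w 17.2 g 30.0
```

```bash
python3 -m creep '[{"dp":[1.5,1,0],"rotation":[0,0,0],"gripper":10},{"dp":[0,0,5],"rotation":[0,0,0],"gripper":10},{"dp":[0,0,4],"rotation":[0,0,0],"gripper":10},{"dp":[0,0,4],"rotation":[0,0,0],"gripper":10},{"dp":[0,0,2],"rotation":[0,0,0],"gripper":10},{"dp":[0,0,0],"rotation":[0,0,0],"gripper":10},{"dp":[0,0,0],"rotation":[0,0,0],"gripper":10}]'>/dev/null
python3 -c "
from go import *
delta([.5150,-.3365,.055],22.3)"
```

```text
t 27.07 pos [ 0.5143 -0.3364  0.0559] dp [0.6 0.4 0.9] rot [-0.14  0.16  0.15] F [-0.4 -0.2  0.3] w 17.5 g 30.0
```

```bash
python3 -m creep '[{"dp":[0,0,1],"rotation":[0,0,0],"gripper":10},{"dp":[0,0,0],"rotation":[0,0,0],"gripper":40},{"dp":[0,0,0],"rotation":[0,0,0],"gripper":40},{"dp":[0,0,0],"rotation":[0,0,0],"gripper":40},{"dp":[0,0,-15],"rotation":[0,0,0],"gripper":40},{"dp":[0,0,-35],"rotation":[0,0,0],"gripper":40},{"dp":[0,0,-20],"rotation":[0,0,0],"gripper":40},{"dp":[0,0,0],"rotation":[0,0,0],"gripper":40}]'>/dev/null
python3 -c "
from go import *
samples();delta([.4449,.0702,.07],22.3)"
```

```text
slim 131 top [0.6624 0.0654] scene [0.6623 0.0671]
slim 143 top [0.4452 0.0702] scene [0.4448 0.0725]
t 27.83 pos [ 0.5154 -0.3372  0.1266] dp [  90.5 -403.5   56.1] rot [0.05 0.07 0.15] F [-0.4  0.7 -0.3] w 40.2 g 0.0
```

```bash
python3 -m creep '[{"dp":[7.5,-33.6,0],"rotation":[0,0,0],"gripper":40},{"dp":[7.5,-33.6,0],"rotation":[0,0,0],"gripper":40},{"dp":[7.5,-33.6,0],"rotation":[0,0,0],"gripper":40},{"dp":[7.5,-33.6,0],"rotation":[0,0,0],"gripper":40},{"dp":[7.5,-33.6,0],"rotation":[0,0,0],"gripper":40},{"dp":[7.5,-33.6,0],"rotation":[0,0,0],"gripper":40},{"dp":[7.5,-33.6,0],"rotation":[0,0,0],"gripper":40},{"dp":[7.5,-33.6,0],"rotation":[0,0,0],"gripper":40},{"dp":[7.5,-33.6,0],"rotation":[0,0,0],"gripper":40},{"dp":[7.5,-33.6,0],"rotation":[0,0,0],"gripper":40},{"dp":[7.5,-33.6,0],"rotation":[0,0,0],"gripper":40},{"dp":[7.5,-33.6,0],"rotation":[0,0,0],"gripper":40}]'>/dev/null
python3 -m creep '[{"dp":[0,0,20],"rotation":[0,0,0],"gripper":40},{"dp":[0,0,25],"rotation":[0,0,0],"gripper":40},{"dp":[0,0,10],"rotation":[0,0,0],"gripper":40},{"dp":[0,0,0],"rotation":[0,0,0],"gripper":40},{"dp":[0,0,0],"rotation":[0,0,0],"gripper":40},{"dp":[0,0,0],"rotation":[0,0,0],"gripper":40}]'>/dev/null
python3 -c "
from go import *
delta([.4449,.0705,.039],22.3)"
```

```text
t 29.33 pos [0.4443 0.07   0.0711] dp [ 0.8 -0.2 32.1] rot [-0.09  0.12  0.09] F [0.4 0.5 0.2] w 40.3 g 0.0
```

```bash
python3 -m creep '[{"dp":[0.5,0,10],"rotation":[0,0,0],"gripper":40},{"dp":[0,0,12],"rotation":[0,0,0],"gripper":40},{"dp":[0,0,9],"rotation":[0,0,0],"gripper":40},{"dp":[0,0,0],"rotation":[0,0,0],"gripper":40},{"dp":[0,0,0],"rotation":[0,0,0],"gripper":25},{"dp":[0,0,0],"rotation":[0,0,0],"gripper":10},{"dp":[0,0,0],"rotation":[0,0,0],"gripper":10},{"dp":[0,0,0],"rotation":[0,0,0],"gripper":10},{"dp":[0,0,0],"rotation":[0,0,0],"gripper":10}]'>/dev/null
python3 -c "
from go import *
delta([.4449,.0705,.039],22.3)"
python3 -m creep '[{"dp":[0,0,-15],"rotation":[0,0,0],"gripper":10},{"dp":[0,0,-30],"rotation":[0,0,0],"gripper":10},{"dp":[0,0,-33],"rotation":[0,0,0],"gripper":10},{"dp":[0,0,0],"rotation":[0,0,0],"gripper":10},{"dp":[0,0,0],"rotation":[0,0,0],"gripper":10}]' >/dev/null
python3 -c "
from go import *
delta([.5183,-.2772,.055],22.3)"
```

```text
t 30.08 pos [0.4448 0.0706 0.0403] dp [0.1 0.1 1.3] rot [-0.06  0.07  0.15] F [ 0.5 -0.7  1. ] w 17.4 g 30.0
t 30.5 pos [0.4463 0.0706 0.1198] dp [-66.5 348.9  64.8] rot [ 0.02 -0.15  0.16] F [ 0.4 -0.8 -1.1] w 17.7 g 30.0
```

```bash
python3 -m creep '[{"dp":[-6,31.8,0],"rotation":[0,0,0],"gripper":10},{"dp":[-6,31.8,0],"rotation":[0,0,0],"gripper":10},{"dp":[-6,31.8,0],"rotation":[0,0,0],"gripper":10},{"dp":[-6,31.8,0],"rotation":[0,0,0],"gripper":10},{"dp":[-6,31.8,0],"rotation":[0,0,0],"gripper":10},{"dp":[-6,31.8,0],"rotation":[0,0,0],"gripper":10},{"dp":[-6,31.8,0],"rotation":[0,0,0],"gripper":10},{"dp":[-6,31.8,0],"rotation":[0,0,0],"gripper":10},{"dp":[-6,31.8,0],"rotation":[0,0,0],"gripper":10},{"dp":[-6,31.8,0],"rotation":[0,0,0],"gripper":10},{"dp":[-6,31.8,0],"rotation":[0,0,0],"gripper":10},{"dp":[0,0,0],"rotation":[0,0,0],"gripper":10}]'>/dev/null
python3 -m creep '[{"dp":[0,0,20],"rotation":[0,0,0],"gripper":10},{"dp":[0,0,17],"rotation":[0,0,0],"gripper":10},{"dp":[0,0,9],"rotation":[0,0,0],"gripper":10},{"dp":[0,0,0],"rotation":[0,0,0],"gripper":10},{"dp":[0,0,0],"rotation":[0,0,0],"gripper":10},{"dp":[0,0,0],"rotation":[0,0,0],"gripper":10}]'>/dev/null
python3 -c "
from go import *
delta([.5183,-.2772,.055],22.3)"
```

```text
t 32.0 pos [ 0.5171 -0.2777  0.0716] dp [ 1.3  0.  16.6] rot [-0.08  0.12  0.18] F [ 0.1 -1.  -0.7] w 17.3 g 30.0
```

```bash
python3 -m creep '[{"dp":[1.3,0,0],"rotation":[0,0,0],"gripper":10},{"dp":[0,0,5],"rotation":[0,0,0],"gripper":10},{"dp":[0,0,4],"rotation":[0,0,0],"gripper":10},{"dp":[0,0,4],"rotation":[0,0,0],"gripper":10},{"dp":[0,0,2],"rotation":[0,0,0],"gripper":10},{"dp":[0,0,0],"rotation":[0,0,0],"gripper":10},{"dp":[0,0,0],"rotation":[0,0,0],"gripper":10}]'>/dev/null
python3 -c "
from go import *
delta([.5183,-.2772,.055],22.3)"
python3 -m creep '[{"dp":[0,0,1],"rotation":[0,0,0],"gripper":10},{"dp":[0,0,0],"rotation":[0,0,0],"gripper":40},{"dp":[0,0,0],"rotation":[0,0,0],"gripper":40},{"dp":[0,0,0],"rotation":[0,0,0],"gripper":40},{"dp":[0,0,-15],"rotation":[0,0,0],"gripper":40},{"dp":[0,0,-35],"rotation":[0,0,0],"gripper":40},{"dp":[0,0,-20],"rotation":[0,0,0],"gripper":40},{"dp":[0,0,0],"rotation":[0,0,0],"gripper":40}]'>/dev/null
python3 -c "
from go import *
samples();delta([.6624,.0659,.07],22.3)"
```

```text
t 32.58 pos [ 0.5177 -0.2772  0.056 ] dp [0.5 0.2 1. ] rot [-0.13  0.16  0.15] F [ 0.6 -0.7 -0.2] w 17.5 g 30.0
slim 131 top [0.6624 0.0654] scene [0.6623 0.0671]
t 33.35 pos [ 0.5189 -0.278   0.1265] dp [ 264.  -263.    56.1] rot [0.04 0.06 0.15] F [ 0.2 -0.1  0.1] w 39.7 g 0.0
```

```bash
python3 -m creep '[{"dp":[22,-22,0],"rotation":[0,0,0],"gripper":40},{"dp":[22,-22,0],"rotation":[0,0,0],"gripper":40},{"dp":[22,-22,0],"rotation":[0,0,0],"gripper":40},{"dp":[22,-22,0],"rotation":[0,0,0],"gripper":40},{"dp":[22,-22,0],"rotation":[0,0,0],"gripper":40},{"dp":[22,-22,0],"rotation":[0,0,0],"gripper":40},{"dp":[22,-22,0],"rotation":[0,0,0],"gripper":40},{"dp":[22,-22,0],"rotation":[0,0,0],"gripper":40},{"dp":[22,-22,0],"rotation":[0,0,0],"gripper":40},{"dp":[22,-22,0],"rotation":[0,0,0],"gripper":40},{"dp":[22,-22,0],"rotation":[0,0,0],"gripper":40},{"dp":[22,-21,0],"rotation":[0,0,0],"gripper":40}]'>/dev/null
python3 -m creep '[{"dp":[0,0,20],"rotation":[0,0,0],"gripper":40},{"dp":[0,0,25],"rotation":[0,0,0],"gripper":40},{"dp":[0,0,10],"rotation":[0,0,0],"gripper":40},{"dp":[0,0,0],"rotation":[0,0,0],"gripper":40},{"dp":[0,0,0],"rotation":[0,0,0],"gripper":40},{"dp":[0,0,0],"rotation":[0,0,0],"gripper":40}]'>/dev/null
python3 -c "
from go import *
delta([.6624,.0659,.039],22.3)"
```

```text
t 34.85 pos [0.662  0.066  0.0707] dp [ 0.4  0.3 31.7] rot [-0.08  0.1   0.1 ] F [ 0.  -0.3 -0.2] w 39.6 g 0.0
```

```bash
python3 -m creep '[{"dp":[0.2,0,10],"rotation":[0,0,0],"gripper":40},{"dp":[0,0,12],"rotation":[0,0,0],"gripper":40},{"dp":[0,0,9],"rotation":[0,0,0],"gripper":40},{"dp":[0,0,0],"rotation":[0,0,0],"gripper":40},{"dp":[0,0,0],"rotation":[0,0,0],"gripper":25},{"dp":[0,0,0],"rotation":[0,0,0],"gripper":10},{"dp":[0,0,0],"rotation":[0,0,0],"gripper":10},{"dp":[0,0,0],"rotation":[0,0,0],"gripper":10},{"dp":[0,0,0],"rotation":[0,0,0],"gripper":10}]'>/dev/null
python3 -c "
from go import *
delta([.6624,.0659,.039],22.3)"
python3 -m creep '[{"dp":[0,0,-15],"rotation":[0,0,0],"gripper":10},{"dp":[0,0,-30],"rotation":[0,0,0],"gripper":10},{"dp":[0,0,-33],"rotation":[0,0,0],"gripper":10},{"dp":[0,0,0],"rotation":[0,0,0],"gripper":10},{"dp":[0,0,0],"rotation":[0,0,0],"gripper":10}]' >/dev/null
python3 -c "
from go import *
delta([.5218,-.2178,.055],22.3)"
```

```text
t 35.6 pos [0.6622 0.0665 0.0397] dp [-0.   0.7  0.7] rot [-0.07  0.08  0.15] F [ 0.5 -0.2 -0.5] w 17.3 g 30.0
t 36.02 pos [0.6646 0.0665 0.1216] dp [-240.9  208.2   65.7] rot [ 0.08 -0.27  0.15] F [ 1.5  0.7 -0.8] w 17.4 g 30.0
```

```bash
python3 -m creep '[{"dp":[-21.7,19,0],"rotation":[0,0,0],"gripper":10},{"dp":[-21.7,19,0],"rotation":[0,0,0],"gripper":10},{"dp":[-21.7,19,0],"rotation":[0,0,0],"gripper":10},{"dp":[-21.7,19,0],"rotation":[0,0,0],"gripper":10},{"dp":[-21.7,19,0],"rotation":[0,0,0],"gripper":10},{"dp":[-21.7,19,0],"rotation":[0,0,0],"gripper":10},{"dp":[-21.7,19,0],"rotation":[0,0,0],"gripper":10},{"dp":[-21.7,19,0],"rotation":[0,0,0],"gripper":10},{"dp":[-21.7,19,0],"rotation":[0,0,0],"gripper":10},{"dp":[-21.7,19,0],"rotation":[0,0,0],"gripper":10},{"dp":[-21.7,19,0],"rotation":[0,0,0],"gripper":10},{"dp":[0,0,0],"rotation":[0,0,0],"gripper":10}]'>/dev/null
python3 -m creep '[{"dp":[0,0,20],"rotation":[0,0,0],"gripper":10},{"dp":[0,0,17],"rotation":[0,0,0],"gripper":10},{"dp":[0,0,9],"rotation":[0,0,0],"gripper":10},{"dp":[0,0,0],"rotation":[0,0,0],"gripper":10},{"dp":[0,0,0],"rotation":[0,0,0],"gripper":10},{"dp":[0,0,0],"rotation":[0,0,0],"gripper":10}]'>/dev/null
python3 -c "
from go import *
delta([.5218,-.2178,.055],22.3)"
```

```text
t 37.52 pos [ 0.5215 -0.2175  0.0718] dp [ 0.2  0.4 16.8] rot [-0.07  0.11  0.18] F [ 0.1 -0.  -1. ] w 17.4 g 30.0
```

```bash
python3 -m creep '[{"dp":[0.1,0.2,5],"rotation":[0,0,0],"gripper":10},{"dp":[0,0,4],"rotation":[0,0,0],"gripper":10},{"dp":[0,0,4],"rotation":[0,0,0],"gripper":10},{"dp":[0,0,2],"rotation":[0,0,0],"gripper":10},{"dp":[0,0,0],"rotation":[0,0,0],"gripper":10},{"dp":[0,0,0],"rotation":[0,0,0],"gripper":10}]'>/dev/null
python3 -c "
from go import *
delta([.5218,-.2178,.055],22.3)"
python3 -m creep '[{"dp":[0,0,1],"rotation":[0,0,0],"gripper":10},{"dp":[0,0,0],"rotation":[0,0,0],"gripper":40},{"dp":[0,0,0],"rotation":[0,0,0],"gripper":40},{"dp":[0,0,0],"rotation":[0,0,0],"gripper":40},{"dp":[0,0,-15],"rotation":[0,0,0],"gripper":40},{"dp":[0,0,-35],"rotation":[0,0,0],"gripper":40},{"dp":[0,0,-35],"rotation":[0,0,0],"gripper":40},{"dp":[0,0,-20],"rotation":[0,0,0],"gripper":40},{"dp":[0,0,0],"rotation":[0,0,0],"gripper":40}]'>/dev/null
python3 -c "
from go import *
delta(rod(.160,22.92),BY)"
```

```text
t 38.02 pos [ 0.5213 -0.218   0.0563] dp [ 0.6 -0.   1.3] rot [-0.08  0.12  0.14] F [-0.   0.7 -0.5] w 17.6 g 30.0
t 38.77 pos [ 0.525  -0.22    0.1666] dp [ 276.4 -461.8  -18. ] rot [ 0.43 -0.25  0.15] F [1.4 1.1 0.3] w 40.4 g 0.0
```

```bash
python3 -m creep '[{"dp":[17.2,-28.8,-15],"rotation":[0.3,-0.2,0],"gripper":60},{"dp":[17.2,-28.8,-15],"rotation":[0,0,0],"gripper":60},{"dp":[17.2,-28.8,0],"rotation":[0,0,0],"gripper":60},{"dp":[17.2,-28.8,0],"rotation":[0,0,0],"gripper":60},{"dp":[17.2,-28.8,0],"rotation":[0,0,0],"gripper":60},{"dp":[17.2,-28.8,0],"rotation":[0,0,0],"gripper":60},{"dp":[17.2,-28.8,0],"rotation":[0,0,0],"gripper":60},{"dp":[17.2,-28.8,0],"rotation":[0,0,0],"gripper":60},{"dp":[0,0,0],"rotation":[0,0,0],"gripper":60}]'>/dev/null
python3 -c "
from go import *
delta(rod(.160,22.92),BY)
s=eyes.snapshot('scene');t=eyes.snapshot('top')
c=lambda im,x,y,w,k:cv2.convertScaleAbs(cv2.resize(im[y:y+w,x:x+w,::-1],None,fx=k,fy=k,interpolation=cv2.INTER_CUBIC),alpha=1.8)
cv2.imwrite('pics/b3.png',np.hstack([c(s,70,210,160,2.5),c(t,330,150,110,400/110)]))"
```

```text
t 39.52 pos [0.56   0.053  0.1895] dp [ 141.1 -222.1    8.6] rot [-0.6   0.38  0.48] F [-0.5  0.   0.7] w 60.0 g 0.0
```

View pics/b3.png

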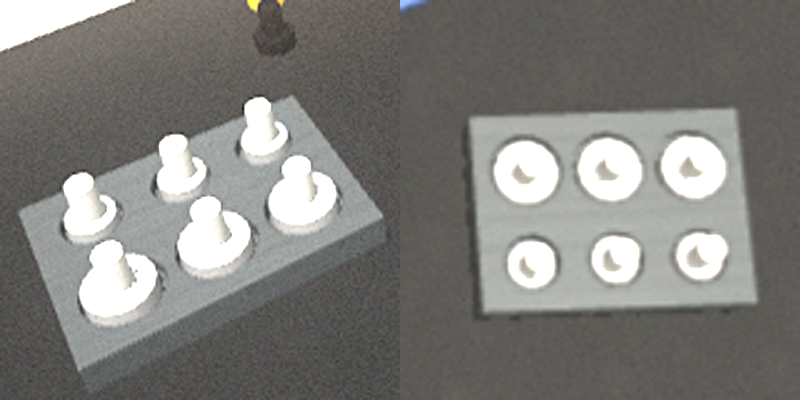

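All six samples are centred in their pockets, stem up. Now back to the toggle.

```bash
python3 -m creep '[{"dp":[17.6,-27.8,-3],"rotation":[0,0,0],"gripper":60},{"dp":[17.6,-27.8,-3],"rotation":[0,0,0],"gripper":60},{"dp":[17.6,-27.8,0],"rotation":[0,0,0],"gripper":60},{"dp":[17.6,-27.8,0],"rotation":[0,0,0],"gripper":60},{"dp":[17.6,-27.8,0],"rotation":[0,0,0],"gripper":60},{"dp":[17.6,-27.8,0],"rotation":[0,0,0],"gripper":60},{"dp":[17.6,-27.8,0],"rotation":[0,0,0],"gripper":60},{"dp":[17.6,-27.8,0],"rotation":[0,0,0],"gripper":60},{"dp":[0,0,0],"rotation":[0,0,0],"gripper":60}]'>/dev/null
python3 -m creep '[{"dp":[0,0,0],"rotation":[0,-5.7,0],"gripper":60},{"dp":[0,0,0],"rotation":[0,-5.7,0],"gripper":60},{"dp":[0,0,0],"rotation":[0,-5.7,0],"gripper":60},{"dp":[0,0,0],"rotation":[0,-5.8,0],"gripper":60},{"dp":[0,0,0],"rotation":[0,0,0],"gripper":60},{"dp":[0,0,0],"rotation":[0,0,0],"gripper":60},{"dp":[0,0,0],"rotation":[0,0,0],"gripper":60}]'>/dev/null
python3 -c "
from go import *
delta(rod(.135,22.92),BY,-22.92)"
```

```text
t 40.95 pos [0.6061 0.3053 0.1973] dp [ 6.7 -7.1 38.5] rot [-0.34  0.3   0.21] F [-0.7 -0.4  0.2] w 60.0 g 0.0
```

```bash
python3 -m creep '[{"dp":[3,-3.5,19],"rotation":[-0.3,0.2,0.2],"gripper":50},{"dp":[2.7,-3.5,19],"rotation":[0,0,0],"gripper":50},{"dp":[0,0,0],"rotation":[0,0,0],"gripper":50},{"dp":[0,0,0],"rotation":[0,0,0],"gripper":50},{"dp":[0,0,0],"rotation":[0,0,0],"gripper":50}]'>/dev/null
python3 -c "
from go import *
delta(rod(.062,22.92),BY,-22.92)"
```

```text
t 41.37 pos [0.5948 0.3095 0.1633] dp [ 1.3  0.7 76.7] rot [ 0.   -0.09  0.08] F [-0.1  0.2 -0. ] w 49.9 g 0.0
```

```bash
python3 -m creep '[{"dp":[0.2,0.5,20],"rotation":[0,0,0],"gripper":50},{"dp":[0,0,20],"rotation":[0,0,0],"gripper":50},{"dp":[0,0,20],"rotation":[0,0,0],"gripper":50},{"dp":[0,0,14],"rotation":[0,0,0],"gripper":50},{"dp":[0,0,0],"rotation":[0,0,0],"gripper":50},{"dp":[0,0,0],"rotation":[0,0,0],"gripper":50},{"dp":[0,0,0],"rotation":[0,0,0],"gripper":50}]'>/dev/null
python3 -c "
from go import *
delta(rod(.062,22.92),BY,-22.92)"
```

```text
t 41.95 pos [0.5696 0.2987 0.0948] dp [-0.1  0.4  2.9] rot [-0.01 -0.13  0.08] F [-0.5 -0.5  0.4] w 50.3 g 0.0
```

```bash
python3 -m creep '[{"dp":[-0.5,0.2,1.5],"rotation":[0,0,0],"gripper":40},{"dp":[0,0,0],"rotation":[0,0,0],"gripper":15},{"dp":[0,0,0],"rotation":[0,0,0],"gripper":15},{"dp":[0,0,0],"rotation":[0,0,0],"gripper":15},{"dp":[0,0,0],"rotation":[0,0,0],"gripper":15},{"dp":[0,0,0],"rotation":[0,0,0],"gripper":15}]'>/dev/null
python3 -c "
from go import *
delta(rod(.062,22.92),BY,-22.92)"
python3 -m creep '[{"dp":[0,0,-4],"rotation":[0,0,0],"gripper":15},{"dp":[0,0,-4],"rotation":[0,0,0],"gripper":15},{"dp":[0,0,-4],"rotation":[0,0,0],"gripper":15},{"dp":[0,0,0],"rotation":[0,0,0],"gripper":15},{"dp":[0,0,0],"rotation":[0,0,0],"gripper":15},{"dp":[0,0,0],"rotation":[0,0,0],"gripper":15}]'
python3 -c "
from go import *
delta(rod(.074,22.92),BY,-22.92)"
```

```text
t 42.45 pos [0.5676 0.2974 0.0917] dp [ 0.9 -0.1 -0.9] rot [0.03 0.07 0.07] F [ 1.7 -1.8  1.7] w 23.6 g 30.0
time: 42.95
eef_pos: [0.5712, 0.299, 0.1016]
orientation: [[0.851, 0.381, -0.363], [0.35, -0.925, -0.149], [-0.392, -0.0, -0.92]]
contact_force: [0.2, -3.4, -4.8]
grip_width: 0.0235
grasp_force: 30.0
t 42.95 pos [0.5712 0.299  0.1016] dp [ 1.1  0.  -2.2] rot [0.02 0.17 0.07] F [ 0.2 -3.4 -4.8] w 23.5 g 30.0
```

```bash
python3 -m creep '[{"dp":[0,0,-1.5],"rotation":[0,0,0],"gripper":15},{"dp":[-7.4,0,-0.1],"rotation":[0,5.73,0],"gripper":15},{"dp":[-7.4,0,-0.1],"rotation":[0,5.73,0],"gripper":15},{"dp":[-7.4,0,-0.1],"rotation":[0,5.73,0],"gripper":15},{"dp":[0,0,0],"rotation":[0,0,0],"gripper":15},{"dp":[0,0,0],"rotation":[0,0,0],"gripper":15}]'>/dev/null
python3 -c "
from go import *
delta(rod(.073,5.73),BY,-5.73)"
```

```text
t 43.45 pos [0.5484 0.2896 0.1101] dp [ 5.2 -0.1  1.9] rot [0.02 0.54 0.08] F [-3.1 -5.2 -3.9] w 23.6 g 30.0
```

```bash
python3 -m creep '[{"dp":[-5.5,0,1.5],"rotation":[0,5.73,0],"gripper":15},{"dp":[-6.5,0,0],"rotation":[0,5.73,0],"gripper":15},{"dp":[-6.5,0,0],"rotation":[0,5.73,0],"gripper":15},{"dp":[0,0,0],"rotation":[0,0,0],"gripper":15},{"dp":[0,0,0],"rotation":[0,0,0],"gripper":15}]'>/dev/null
python3 -c "
from go import *
delta(rod(.073,-11.46),BY,11.46)"
```

```text
t 43.87 pos [0.5306 0.2822 0.1066] dp [ 2.5 -0.1  0.5] rot [-0.02  0.7   0.08] F [-0.4 -4.6 -5. ] w 23.4 g 30.0
```

```bash
python3 -m creep '[{"dp":[-6.5,0,0],"rotation":[0,6,0],"gripper":15},{"dp":[-6.5,0,0],"rotation":[0,6,0],"gripper":15},{"dp":[-1.5,0,0],"rotation":[0,0,0],"gripper":15},{"dp":[0,0,0],"rotation":[0,0,0],"gripper":15},{"dp":[0,0,0],"rotation":[0,0,0],"gripper":15}]'>/dev/null
python3 -c "
from go import *
delta(rod(.062,-22.92),BY,22.92)"
```

```text
t 44.28 pos [0.5195 0.2777 0.1032] dp [ 0.2 -0.1 12.1] rot [-0.07  0.1   0.04] F [ 1.2 -5.8 -5.6] w 23.5 g 30.0
```

```bash
python3 -m creep '[{"dp":[-1.5,0,0],"rotation":[0,0,0],"gripper":15},{"dp":[0,0,0],"rotation":[0,0,0],"gripper":15},{"dp":[0,0,4],"rotation":[0,0,0],"gripper":15},{"dp":[0,0,4],"rotation":[0,0,0],"gripper":15},{"dp":[0,0,3],"rotation":[0,0,0],"gripper":15},{"dp":[0,0,0],"rotation":[0,0,0],"gripper":15},{"dp":[0,0,0],"rotation":[0,0,0],"gripper":15}]'>/dev/null
python3 -c "
from go import *
delta(rod(.062,-22.92),BY,22.92)"
```

```text
t 44.87 pos [0.5232 0.2792 0.0938] dp [ 0.1 -0.1  1.9] rot [-0.06  0.05  0.06] F [-6.4 -9.6  2.7] w 23.8 g 30.0
```

```bash
python3 -m creep '[{"dp":[-1,0,0],"rotation":[0,0,0],"gripper":15},{"dp":[0,0,1.5],"rotation":[0,0,0],"gripper":15},{"dp":[0,0,0],"rotation":[0,0,0],"gripper":15}]'>/dev/null
python3 -c "
from go import *
delta(rod(.062,-22.92),BY,22.92)"
python3 -m creep '[{"dp":[0,0,0],"rotation":[0,0,0],"gripper":50},{"dp":[0,0,0],"rotation":[0,0,0],"gripper":50},{"dp":[0,0,0],"rotation":[0,0,0],"gripper":50},{"dp":[0,0,0],"rotation":[0,0,0],"gripper":50},{"dp":[0,0,-20],"rotation":[0,0,0],"gripper":60},{"dp":[0,0,-30],"rotation":[0,0,0],"gripper":60},{"dp":[0,0,-30],"rotation":[0,0,0],"gripper":60},{"dp":[0,0,-20],"rotation":[0,0,0],"gripper":60},{"dp":[0,0,0],"rotation":[0,0,0],"gripper":60}]'
python3 -c "
from go import *
s=eyes.snapshot('scene');t=eyes.snapshot('top');o=np.load('s.npy')
c=lambda im,x,y,w,k:cv2.resize(im[y:y+w,x:x+w,::-1],None,fx=k,fy=k,interpolation=cv2.INTER_CUBIC)
cv2.imwrite('pics/c1.png',np.hstack([c(s,345,128,70,40/7),c(o,345,128,70,40/7)]))"
```

```text
t 45.12 pos [0.5233 0.2792 0.0936] dp [ 0.1 -0.1  1.7] rot [-0.06 -0.02  0.08] F [-12.  -12.5  14.6] w 23.2 g 30.0
time: 45.87
eef_pos: [0.4905, 0.2666, 0.1903]
orientation: [[0.845, 0.381, 0.374], [0.348, -0.924, 0.155], [0.405, -0.001, -0.914]]
contact_force: [0.5, 0.8, 1.0]
grip_width: 0.0602
grasp_force: 0.0
```

View pics/c1.png

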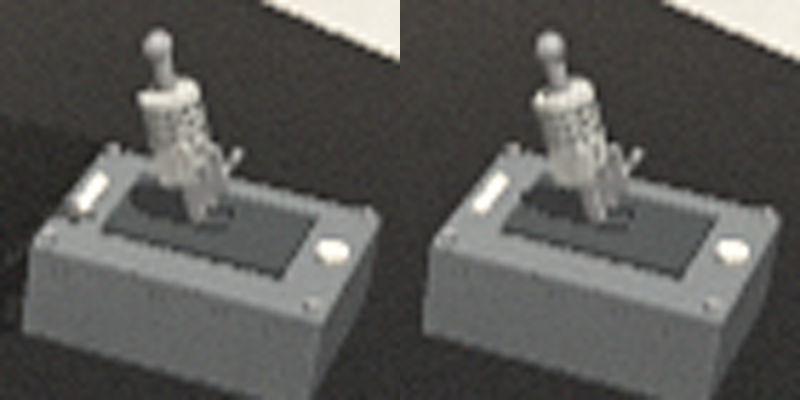

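The lever is back at the run end, but the ball sits about 1.4 px inward of where it started, so it isn't fully on its stop. I'll nudge it home.

```bash
python3 -c "
from go import *
delta(rod(.064,-22.92),BY,22.92)
for a in(-22.92,-21,-19): print(a,proj('scene',rod(.088,a)))
s=cv2.cvtColor(eyes.snapshot('scene'),cv2.COLOR_RGB2GRAY);o=cv2.cvtColor(np.load('s.npy'),cv2.COLOR_RGB2GRAY)
up=lambda im:cv2.resize(im[115:175,345:415],None,fx=8,fy=8,interpolation=cv2.INTER_CUBIC)
U,O=up(s),up(o)
for nm,(x,y,w,h) in dict(ball=(363,129,16,14),collar=(366,141,18,20)).items():
  T=O[(y-115)*8:(y-115+h)*8,(x-345)*8:(x-345+w)*8];r=cv2.matchTemplate(U,T,cv2.TM_CCOEFF_NORMED);_,v,_,l=cv2.minMaxLoc(r);print(nm,v,(l[0]/8+345-x,l[1]/8+115-y))
"
```

```text
t 45.97 pos [0.4888 0.2657 0.1856] dp [-2.6  0.6 98.8] rot [-0.09 -0.56  0.06] F [-0.4 -0.5 -0.3] w 59.9 g 0.0
-22.92 [370.1407 135.9691]
-21 [371.378  135.7957]
-19 [372.6823 135.658 ]
ball 0.9746158719062805 (1.375, -0.125)
collar 0.9612722992897034 (0.875, -0.125)
```

The ball shift equals the 1.5 mm of play and the collar is home. I'll nudge the lever gently through the play.

```bash
python3 -m creep '[{"dp":[-2,0.5,24],"rotation":[0,-0.5,0],"gripper":50},{"dp":[0,0,25],"rotation":[0,0,0],"gripper":50},{"dp":[0,0,25],"rotation":[0,0,0],"gripper":50},{"dp":[0,0,22],"rotation":[0,0,0],"gripper":50},{"dp":[0,0,0],"rotation":[0,0,0],"gripper":50},{"dp":[0,0,0],"rotation":[0,0,0],"gripper":50}]'>/dev/null
python3 -c "
from go import *
delta(rod(.062,-22.92),BY,22.92)"
python3 -m creep '[{"dp":[0,0,0],"rotation":[0,0,0],"gripper":15},{"dp":[0,0,0],"rotation":[0,0,0],"gripper":15},{"dp":[0,0,0],"rotation":[0,0,0],"gripper":15},{"dp":[0,0,0],"rotation":[0,0,0],"gripper":15},{"dp":[-2,0,0],"rotation":[0,0,0],"gripper":15},{"dp":[-1.5,0,0],"rotation":[0,0,0],"gripper":15},{"dp":[0,0,0],"rotation":[0,0,0],"gripper":15},{"dp":[0,0,0],"rotation":[0,0,0],"gripper":15}]'>/dev/null
python3 -c "
from go import *
delta(rod(.062,-22.92),BY,22.92)"
```

```text
t 46.52 pos [0.5193 0.2777 0.0918] dp [ 4.8 -0.   1.6] rot [-0.1   0.48  0.04] F [ 0.2 -0.   0.2] w 50.1 g 0.0
t 47.18 pos [0.5204 0.2778 0.0962] dp [ 2.  -0.4  5.3] rot [-0.05 -0.24  0.06] F [2.5 1.3 4.3] w 23.0 g 30.0
```

```bash
python3 -m creep '[{"dp":[0,0,0],"rotation":[0,0,0],"gripper":50},{"dp":[0,0,0],"rotation":[0,0,0],"gripper":50},{"dp":[0,0,0],"rotation":[0,0,0],"gripper":50},{"dp":[0,0,0],"rotation":[0,0,0],"gripper":50},{"dp":[0,0,-20],"rotation":[0,0,0],"gripper":60},{"dp":[0,0,-30],"rotation":[0,0,0],"gripper":60},{"dp":[0,0,-30],"rotation":[0,0,0],"gripper":60},{"dp":[0,0,-30],"rotation":[0,0,0],"gripper":60},{"dp":[0,0,-10],"rotation":[0,0,0],"gripper":60},{"dp":[0,0,0],"rotation":[0,0,0],"gripper":60}]'>/dev/null
cat > chk.py <<'E'
from go import *
S=eyes.snapshot('scene');s=cv2.cvtColor(S,cv2.COLOR_RGB2GRAY);o=cv2.cvtColor(np.load('s.npy'),cv2.COLOR_RGB2GRAY)
up=lambda im:cv2.resize(im[115:175,345:415],None,fx=8,fy=8,interpolation=cv2.INTER_CUBIC)
U,O=up(s),up(o)
for nm,(x,y,w,h) in dict(ball=(363,129,16,14),collar=(366,141,18,20),box=(385,160,28,14)).items():
  T=O[(y-115)*8:(y-115+h)*8,(x-345)*8:(x-345+w)*8];r=cv2.matchTemplate(U,T,cv2.TM_CCOEFF_NORMED);_,v,_,l=cv2.minMaxLoc(r);print(nm,round(v,3),(l[0]/8+345-x,l[1]/8+115-y))
print(robot.state()['time'],robot.state()['eef_pos'])
E
python3 chk.py
```

```text
ball 0.98 (0.375, -0.125)
collar 0.982 (0.125, -0.125)
box 0.999 (0.0, 0.0)
48.0667 [0.4755 0.2594 0.2052]
```

```bash
python3 -c "
from go import *
s=eyes.snapshot('scene');cv2.imwrite('pics/end.png',s[:,:,::-1])"
```

```text
(no output)
```

View pics/end.png

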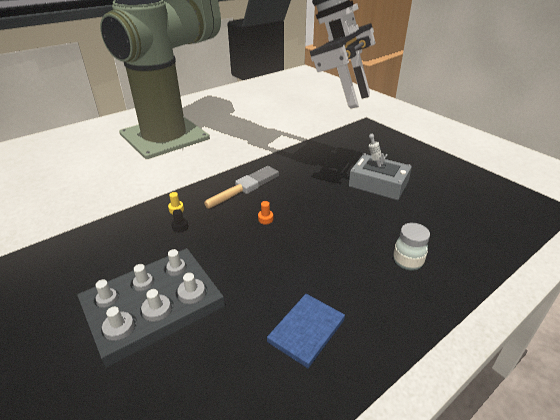

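All six samples are in the magazine (around (152,290)), the toggle leans to run at (374,140), and the bystanders haven't moved. Handing in.

```bash
python3 -c "
from cell import robot
print(robot.sign_off())"
```

```text
the job is handed in; nothing more can be done
None
```

I handed the job in: the toggle was set to safe, all six samples went into their matching pockets stem up, and the toggle is back at run with the collar home; sign-off returned no verdict.

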